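# Seat a trial lens in the lens reader's tray and send the tray in

### The arm

A 6-joint arm with a two-finger parallel gripper is mounted at the origin on a cart in front of the work surface, level with it; the furniture and walls round the work are solid. World frame = base frame: x ahead of the robot, y to its left, z up, the work surface at z = 0. Lengths are in m, angles in rad, forces in N, time in s.
With the tool pointing down it reaches from about 0.3 to 0.875 m from the base axis. Payload 6.4 kg.
Tool frame: the origin (TCP) lies at the very end of the fingers, on their centre line; the grasp point (between the pads) lies 19 mm behind it; z points along the fingers, y is the direction in which the jaws open and shut (so a half turn about z gives the same grasp; the last joint's range is limited). The gripper opens to 85 mm and grips with 20 to 120 N. Pads are 22 mm wide; open, the fingers measure 114 mm over their backs; the gripper's body (76 mm by 85 mm) begins 54 mm behind the grasp point. The pads swing forward as they close: fully open they stand 13 mm farther back than shut.
Start: joints at [-1.491, 0.181, 1.607, -0, 1.354, -0.206], TCP at [0.162, -0.552, 0.2] pointing down, gripper open.
Joint ranges: [-2.99, 2.99], [-0.89, 2.07], [0.3, 2.58], [-1.14, 4.28], [0, 2.63], [-3.12, 3.12]. Speed limits (rad/s): [2.57, 2.57, 3.01, 3.14, 3.14, 3.14].

### API

Orientations are given as a unit quaternion [w, x, y, z].
In Python, from bench import telemetry, imaging, ctrl gives the robot as it stands.
- The arm moves only by the shell command python3 -m pendant 'ROWS' [OPENING]. ROWS is JSON, a list that holds one entry, the list of rows, each a list of 6 numbers: the shift along the tool's x, y, z in units of 200 mm (1.0 is 200 mm), then the turn, a rotation vector about the tool's x, y, z in units of pi rad (1.0 is pi rad). In form: [[[tx, ty, tz, rx, ry, rz], ...]]. A call has 1 to 12 rows; each row shifts and turns the pose as measured when the row begins, along the tool's axes as they then stand; what a row does not reach is not made up. A row lasts 1/8 s, in which the tool goes at most 62.5 mm and 10.7 degrees, less where a joint would pass 70% of its speed; a pose out of reach is approached as far as the arm can. A call with a number of a shift or a turn outside -1 to 1 is refused whole. A call with a gripper value outside its range is refused whole. OPENING is the closure, from 0 (fully open) to 1 (shut), set as the call begins (- or left out, the last holds). The fingers move at their own pace and stop on an object; the grip force is fixed at half the most. Time passes only in rows, so rows that do not move let the fingers close. It gives the time, the measured TCP pose, the force and the opening at its end, in the units of the state.
- telemetry.get_obs(): the state, without advancing time (a new reading comes with each control period).
- imaging.camera(name): name is "scene" or "side" or "wrist"; returns a dict with "pixels" (400x640x3 uint8, blue, green, red), "vfov" (degrees; the focal length in pixels is half the picture's height over the tangent of half this angle, whatever the lens; pixels are square), "cx", "cy" (the principal point, pixels), "R" (3x3) and "t" (3): a world point X has camera coordinates R X + t. Camera axes: x right, y down, z forward; pixel columns grow to the right and rows downward; lengths in m; the calibration is good to about 2 mm. A picture is of the moment at which its call begins. There is no depth.
- ctrl.hand_in(): hands the job in, once; it reports no verdict.
The state is a dict: "time_s": time; "q": joint angles; "dq": joint speeds; "joint_efforts": joint torques, N m; "eef_pos": TCP position; "eef_rot": TCP orientation; "wrist_force": force on the tool from outside, world axes, zero at the start; "torque": the same for the moment, N m; "opening": opening from 0.0 (shut) to 1.0 (fully open).
Only numpy, scipy, OpenCV 4.12 (cv2) and the standard library are available. Lean on these libraries where they do the work, as an engineer would, in place of code of your own. Each camera call takes 0.05 s, during which the arm holds its last target.

### The job

A red-rimmed trial lens lies loose on the pulled-out tray of the lens reader, beside its round nest. With the fingertips only, gently nudge it across the deck and over the rim until it drops flat into the nest with its tab in the fan-shaped clearance, then push the tray fully home into the reader. Do not grip the lens or pick it up, and leave the other things on the worktop where they are.

Things in the scene. Friction and masses are not known exactly. Their poses are not given: they have to be found in the camera images.
- reader: Low white desktop lens reader with a dark screen, fixed, 180 mm deep, 184 wide, its top rising from 58 mm at the front to 86 mm at the back. Origin on the worktop (z = 0) under the middle of the housing's front face; x axis from the front face into the housing, y left (seen from the front), z up. Place and yaw differ each time.
- tray (a joint): How far the grey loading tray is pushed into the reader, along the reader's x axis, in m: 0 = fully out, 0.080 = fully home (end stop). Starts within 10 mm of fully out, slides against about 3 N of friction and stays where it is left.
- deck (a point): Middle of the visible deck: the tray's flat grey top, 24 mm above the worktop, 140 mm wide, with no raised border; it lies midway across the tray, 55 mm behind the white front panel's outer face, and moves with the tray. Axes as the reader's. Between deck and slot's upper edge are 4.5 mm, so only a seated lens passes in.
- tray_front (a point): Middle of the outer face of the tray's white front panel (146 mm wide, from 9.5 to 24 mm above the worktop), 17 mm above the worktop: the place to push the tray in. It is 115 mm ahead of the housing's front face with the tray fully out, 35 mm with the tray fully home.
- nest (a point): Centre of the dark floor of the round nest in the tray, 35 mm to the right of the tray's middle line; moves with the tray. The nest is 43 mm across and 5 mm deep below the deck (floor 19 mm above the worktop), its rim chamfered 1 mm. With the tray fully out it is 58 mm ahead of the housing's front face. Axes as the reader's.
- fan (a point): Outer end, on the floor, of the fan-shaped pocket that takes the lens's tab. It opens from the nest towards the front panel (reader's -x), as deep as the nest, reaching 38 mm from the nest's centre and spreading 45 degrees to either side of that direction.
- red_lens: Round trial lens in a red ring, 39 mm across, 6 mm thick, about 14 g, solid glass, with a tab 8 mm wide along the body's -y axis. Origin on the underside, 7 mm from the ring's centre towards the tab; z up. It starts flat on the deck on the nest's left (reader's +y), centres 50 to 85 mm apart, the tab within 25 degrees of pointing to the front panel. Seated, it stands 1 mm above the deck.
- lens_center (a point): Centre of the red ring, at half its thickness (3 mm above its underside).
- lens_tab (a point): End of the red lens's tab, 34 mm from the ring's centre. The tab's underside is 1 mm higher than the ring's; the tab is 4 mm thick.
- black_lens: Bystander: a loose trial lens in a black ring, 39 x 54 x 6 mm, lying on the worktop. Origin on its underside.
- red_dropper: Bystander: a loose upright dropper bottle with a red nozzle, 25 mm across, 84 mm high. Origin under its centre.
- loupe: Bystander: a loose small black loupe, 32 mm across, 20 mm high. Origin under its centre.
- gauze: Bystander: a loose flat gauze pack, 55 x 95 x 9 mm. Origin under its centre.
- prism: Bystander: a loose white tonometer prism standing on its tip, 20 mm across, 21 mm high. Origin under its centre.
Mind the look-alikes: they are no part of the job. What is shaped like the red_lens but green or yellow is not meant.

How it is judged:
On the way, in this order (a step that is already met when the one before it is completed fails the run):
1. the red lens has dropped flat into the nest while the tray is still out (less than 40 mm in) (horizontal distance between lens_center and nest below 0.0035 m and z of lens_center in the frame of nest below 0.0045 m and angle between red_lens's own z axis and vertical below 0.06 rad and value of joint tray below 0.04 m), for 0.2 s.
2. the tray is home with the lens in its nest (horizontal distance between lens_center and nest below 0.0035 m and z of lens_center in the frame of nest below 0.0045 m and angle between red_lens's own z axis and vertical below 0.06 rad and value of joint tray above 0.077 m), for 0.2 s.
At the end, for the whole second after the job is handed in: The red lens lies flat at the bottom of the nest (ring centre within 3.5 mm of the nest's centre, sunk to within 1.5 mm of the floor, tilted less than 0.06 rad), the tray is home (within 3 mm of its end stop), and both are at rest (all of step 2 and linear speed of red_lens below 0.01 m/s and velocity of joint tray below 0.005 m/s); the robot touches nothing.
It fails at once if the red lens is lifted more than 8 mm off the deck, tipped up by more than 0.5 rad, or falls off the tray (z of lens_center in the frame of reader above 0.035 m or angle between red_lens's own z axis and vertical above 0.5 rad or height (world z) of lens_center below 0.014 m).
It fails at once if the red lens is gripped or pressed with more than 20 N (contact force between the fingers and red_lens above 20 N).
It fails at once if one of the other things on the worktop is moved by more than 15 mm (distance of any of black_lens, red_dropper, loupe, gauze, prism from where it was at the start of the episode above 0.015 m).
It also fails if it takes over 51 s, if anything falls off the work surface, if the arm or the gripper's body presses on something with over 40 N, if the wrist force passes 120 N, or if a joint passes its speed limit or range.

## Working session

There is one attempt and no reset: what is moved stays moved. The work goes in short steps, Python scripts to look and compute and a shell command to move; the robot and the scene stay as the last step left them, time stands still between calls to the robot, and variables do not carry over. Pictures are saved under pics/ and viewed, and the job is handed in when it is done.

```bash
ls; mkdir -p pics; python3 - <<'E'
from bench import telemetry, imaging, ctrl
import cv2
print(telemetry.get_obs())
for n in ["scene","side","wrist"]:
    c=imaging.camera(n); cv2.imwrite(f"pics/{n}0.png",c["pixels"]); print(n,c["vfov"],c["cx"],c["cy"],c["R"],c["t"])
E
```

```text
pics
{'time_s': 0.0, 'q': array([-1.49129180e+00,  1.81550334e-01,  1.60797489e+00,  2.84081047e-05,
        1.35376008e+00, -2.06302653e-01]), 'dq': array([-3.62986897e-04,  2.74041219e-04, -5.37229981e-04, -1.20125299e-05,
       -2.39785446e-04, -6.70881012e-04]), 'joint_efforts': array([ 8.13587167e-05, -4.44881415e+01, -3.51334798e+01, -3.70401103e-04,
        9.10475152e-03,  3.88617411e-05]), 'eef_pos': array([ 0.16208912, -0.55108212,  0.19869496]), 'eef_rot': array([-8.43744387e-04,  9.89806729e-01,  1.42414615e-01,  6.74605366e-05]), 'wrist_force': array([ 0.50281132,  0.13003857, -0.13085845]), 'torque': array([-0.03160951, -0.00706433, -0.01147401]), 'opening': 0.999707113686145}
scene 45.354472765249625 313.22733254587644 202.19404700414955 [[-0.69532399 -0.71860866  0.01123103]
 [-0.55768051  0.52962135 -0.63913511]
 [ 0.45333983 -0.4506693  -0.76901247]] [0.49798868 0.25246101 1.62109977]
side 50.53949214164791 320.2695708692523 206.6061744565935 [[-0.99345551 -0.11363806 -0.01151256]
 [-0.06271122  0.62691167 -0.77656234]
 [ 0.0954644  -0.77075817 -0.62993523]] [ 0.5731513  -0.03548739  1.48564568]
wrist 69.70166792728189 319.20213177520174 200.48452416122586 [[ 0.28148991 -0.95956214 -0.00198388]
 [-0.90667747 -0.26665183  0.32685283]
 [-0.3141646  -0.09020703 -0.94507317]] [-0.57333112 -0.04147186  0.38116182]
```

View pics/scene0.png

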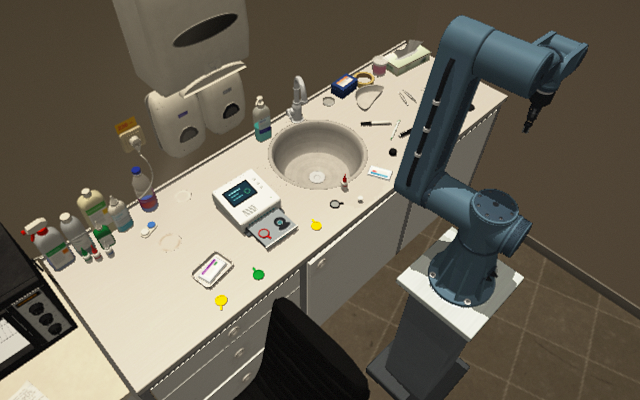

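View pics/side0.png

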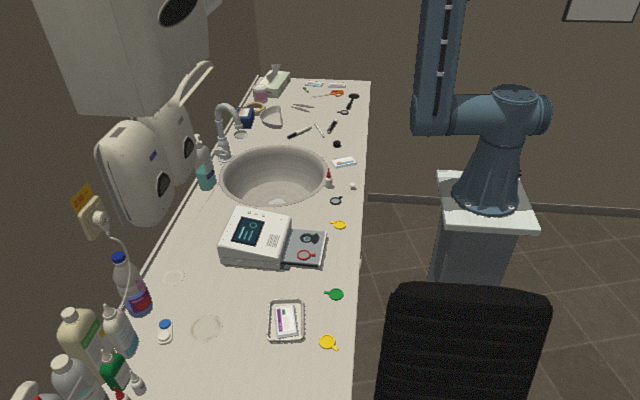

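View pics/wrist0.png

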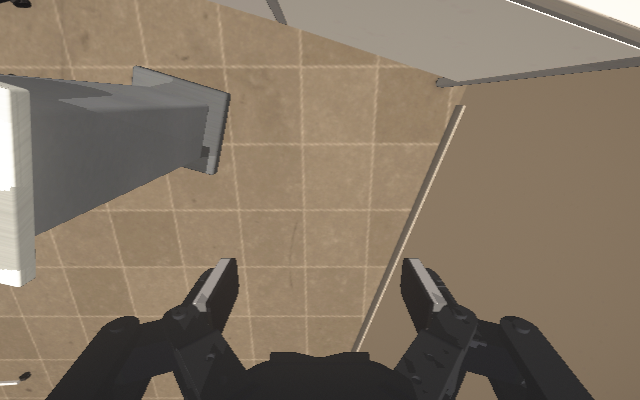

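The scene view shows the tray near (270,228), with the red lens around (265,234) and the dark nest around (281,222). The look-alikes are green at (258,273) and yellow at (316,225) and (221,300). Only the one on the tray is red with a ring and tab. I'll enlarge to confirm.

```bash
cat > h.py <<'E'
import numpy as np, cv2
from bench import telemetry, imaging, ctrl
from scipy.spatial.transform import Rotation as Ro
def cam(n):
    c=imaging.camera(n); c["f"]=200/np.tan(np.radians(c["vfov"]/2)); return c
def ray(c,u,v,z):
    d=np.array([(u-c["cx"])/c["f"],(v-c["cy"])/c["f"],1.])
    o=-c["R"].T@c["t"]; d=c["R"].T@d
    return o+d*(z-o[2])/d[2]
def proj(c,X):
    p=c["R"]@np.asarray(X)+c["t"]; return p[:2]/p[2]*c["f"]+[c["cx"],c["cy"]]
def redmask(im):
    h=cv2.cvtColor(im,cv2.COLOR_BGR2HSV)
    return (((h[...,0]<6)|(h[...,0]>174))&(h[...,1]>120)&(h[...,2]>70)).astype(np.uint8)
def pose():
    o=telemetry.get_obs(); q=o["eef_rot"]; return o["eef_pos"],Ro.from_quat([q[1],q[2],q[3],q[0]]),o
E
python3 - <<'E'
from h import *
a=[]
for n,(x,y) in [("scene",(210,160)),("side",(215,190))]:
    c=cam(n); im=c["pixels"][y:y+90,x:x+130]; a.append(cv2.resize(im,None,fx=4.5,fy=4.5,interpolation=cv2.INTER_CUBIC))
    k=redmask(c["pixels"]); n_,l,s,ce=cv2.connectedComponentsWithStats(k)
    for i in range(1,n_):
        if s[i,4]>5: print(n,s[i],ce[i],ray(c,*ce[i],0.028))
    print(ray(c,*( (281,222) if n=="scene" else (310,239)),0.02))
cv2.imwrite("pics/crop1.png",cv2.resize(np.hstack(a),(800,277))) 
cv2.imwrite("pics/crops.png",a[0]);cv2.imwrite("pics/cropd.png",a[1])
E
```

```text
scene [343 176   3   6  14] [344.         179.07142857] [ 0.56398544 -0.01903075  0.028     ]
scene [142 200  13   8  64] [148.5     204.09375] [0.97590986 0.59800358 0.028     ]
scene [ 37 227  11   9  63] [ 42.3015873  231.25396825] [1.12466097 0.93486617 0.028     ]
scene [258 229  13  10  39] [264.35897436 233.71794872] [0.57721479 0.37532069 0.028     ]
scene [ 21 230   5   5  17] [ 22.82352941 232.11764706] [1.16792765 0.98578311 0.028     ]
scene [ 31 234   4   8  22] [ 32.13636364 237.31818182] [1.12361964 0.97178148 0.028     ]
scene [ 91 245   6   9  29] [ 93.34482759 249.51724138] [0.9300202  0.84280374 0.028     ]
[0.58046501 0.29432104 0.02      ]
side [326 169   4   9  18] [327.88888889 174.        ] [ 0.55351351 -0.04422238  0.028     ]
side [297 250  18  10  50] [304.98 255.04] [0.57863658 0.3743245  0.028     ]
side [136 294  15  15 102] [143.95098039 302.7745098 ] [0.97278133 0.58928738 0.028     ]
side [114 387  10  13  70] [118.47142857 393.85714286] [0.92113013 0.82957643 0.028     ]
side [ 34 395   7   5  22] [ 36.72727273 397.59090909] [1.09311137 0.85653098 0.028     ]
[0.57438372 0.29723656 0.02      ]
```

View pics/crops.png

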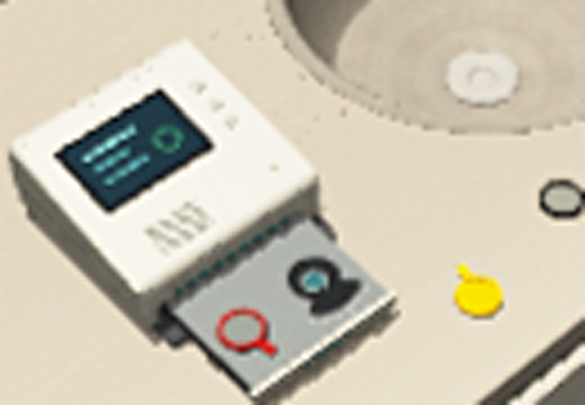

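View pics/cropd.png

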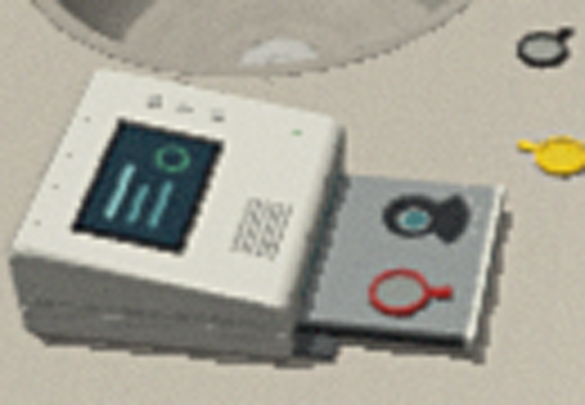

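Confirmed: the red ring with its tab lies on the tray, with the black nest and fan to its right. First I move above the tray, closing the fingers most of the way.

```bash
python3 - <<'E'
from h import *
c=cam("scene")
for z in (0,0.1,0.2,-.1): print(z,ray(c,280,300,z),ray(c,320,325,z))
E
python3 -m pendant '[[[0.2,-0.22,0,0,0,0],[0.2,-0.22,0,0,0,0],[0.2,-0.22,0,0,0,0],[0.2,-0.22,0,0,0,0],[0.2,-0.22,0,0,0,0],[0.2,-0.22,0,0,0,0]]]' 0.7
```

```text
0 [0.35593899 0.49904717 0.        ] [0.20379161 0.4661999  0.        ]
0.1 [0.31288509 0.53154002 0.1       ] [0.17158671 0.50103496 0.1       ]
0.2 [0.2698312  0.56403288 0.2       ] [0.13938181 0.53587002 0.2       ]
-0.1 [ 0.39899288  0.46655431 -0.1       ] [ 0.23599651  0.43136484 -0.1       ]
time_s: 1.05
eef_pos: [0.3206, -0.2251, 0.1987]
eef_rot: [0.0, 0.99, 0.138, 0.001]
wrist_force: [0.6, -0.5, -0.2]
opening: 0.3
```

```bash
python3 -m pendant '[[[0.2,-0.23,0,0,0,0],[0.2,-0.23,0,0,0,0],[0.2,-0.23,0,0,0,0],[0.2,-0.23,0,0,0,0],[0.2,-0.23,0,0,0,0],[0.2,-0.23,0,0,0,0],[0.2,-0.23,0,0,0,0],[0.2,-0.23,0,0,0,0],[0.2,-0.23,0,0,0,0],[0.2,-0.23,0,0,0,0]]]'
python3 -m pendant '[[[0,0,0,0,0,-0.059],[0,0,0,0,0,-0.059],[0,0,0,0,0,-0.059],[0,0,0,0,0,-0.059],[0,0,0,0,0,-0.059],[0,0,0,0,0,-0.059],[0,0,0,0,0,-0.059],[0,0,0,0,0,-0.059],[0,0,0,0,0,-0.059],[0,0,0,0,0,-0.059],[0,0,0,0,0,-0.059],[0,0,0,0,0,-0.059]]]'
python3 -m pendant '[[[0,0,0,0,0,-0.059],[0,0,0,0,0,-0.059],[0,0,0,0,0,-0.059],[0,0,0,0,0,-0.059],[0,0,0,0,0,-0.059],[0,0,0,0,0,-0.059],[0,0,0,0,0,-0.059],[0,0,0,0,0,-0.059],[0,0,0,0,0,-0.059],[0,0,0,0,0,-0.059],[0,0,0,0,0,-0.059],[0,0,0,0,0,-0.059]]]'
python3 - <<'E'
from h import *
p,R,o=pose(); print(o["time_s"],p,R.as_matrix().round(3),o["q"])
c=cam("wrist"); cv2.imwrite("pics/w1.png",c["pixels"])
E
```

```text
time_s: 2.3
eef_pos: [0.5844, 0.3419, 0.2017]
eef_rot: [0.003, 0.99, 0.139, 0.006]
wrist_force: [0.6, -0.5, -0.5]
opening: 0.302
time_s: 3.8
eef_pos: [0.5829, 0.3469, 0.195]
eef_rot: [0.003, 0.3, 0.954, -0.003]
wrist_force: [0.1, -0.0, 0.8]
opening: 0.303
time_s: 5.3
eef_pos: [0.5817, 0.3465, 0.1919]
eef_rot: [0.003, 0.731, -0.682, 0.003]
wrist_force: [-0.1, 0.1, -0.3]
opening: 0.297
5.3 [0.58173202 0.34649218 0.19193939] [[ 0.069 -0.998  0.   ]
 [-0.998 -0.069 -0.009]
 [ 0.009  0.001 -1.   ]] [ 0.3666977   0.41350133  1.3289824  -0.0084337   1.40230748 -2.84299209]
```

View pics/w1.png

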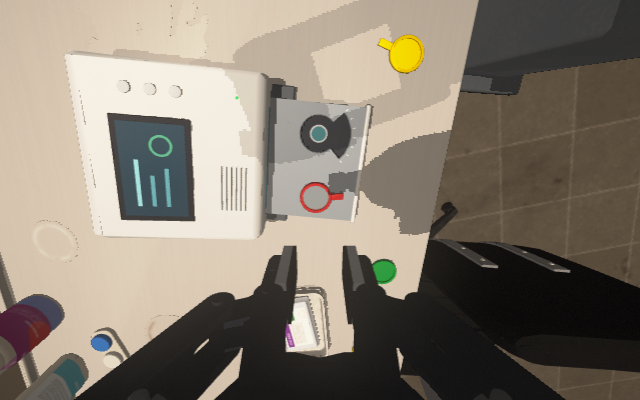

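The wrist view shows the nest at (318,133) with its fan to the right, the red lens at (316,197) with its tab to the right, and the panel edge from (370,105) to (355,222). The fingers sit below the lens. Next I measure these.

```bash
cat > m.py <<'E'
from h import *
def lens(c, z=0.027):
    k=redmask(c["pixels"]); k=cv2.morphologyEx(k,cv2.MORPH_CLOSE,np.ones((3,3)))
    n,l,s,ce=cv2.connectedComponentsWithStats(k)
    best=[]
    for i in range(1,n):
        if s[i,4]<60: continue
        P=ray(c,*ce[i],z)
        if abs(P[0]-.58)<.12 and .2<P[1]<.45: best.append((s[i,4],i))
    i=max(best)[1]
    v,u=np.nonzero(l==i)
    X=np.array([ray(c,a,b,z)[:2] for a,b in zip(u,v)])
    # robust circle centre: fit to all pixels whose radius is in the ring, iterate
    ct=X.mean(0)
    from scipy.optimize import least_squares
    cnt=[q for q in cv2.findContours((l==i).astype(np.uint8),cv2.RETR_EXTERNAL,cv2.CHAIN_APPROX_NONE)[0]]
    E=max(cnt,key=len)[:,0,:]; E=np.array([ray(c,a,b,z)[:2] for a,b in E])
    r=least_squares(lambda p: np.hypot(*(E-p[:2]).T)-.0195,[*ct],loss="soft_l1",f_scale=.0008)
    ct=r.x; d=np.hypot(*(X-ct).T); tab=X[d>.024]
    tv=tab.mean(0)-ct if len(tab) else np.zeros(2)
    return ct,tv,d.max()
def nest(c,yaw=None):
    im=c["pixels"]; h=cv2.cvtColor(im,cv2.COLOR_BGR2HSV)
    g=((h[...,0]>80)&(h[...,0]<105)&(h[...,1]>50)&(h[...,2]>50)).astype(np.uint8)
    n,l,s,ce=cv2.connectedComponentsWithStats(g)
    return [(s[i,4],ce[i],ray(c,*ce[i],.019)) for i in range(1,n) if s[i,4]>40]
E
python3 - <<'E'
from m import *
c=cam("wrist")
print(lens(c))
for q in nest(c): print(q)
# deck edges: dump corners on deck plane
for uv in [(371,106),(354,222),(272,97),(268,218)]: print(uv,ray(c,*uv,.024))
cv2.imwrite("pics/w2.png",cv2.resize(c["pixels"][70:250,230:410],None,fx=3.3,fy=3.3,interpolation=cv2.INTER_CUBIC))
E
```

```text
(array([0.58410109, 0.37501819]), array([-0.02848903, -0.00356216]), np.float64(0.03264707900709246))
(np.int32(5604), array([151.77837259, 168.53997145]), array([0.78827586, 0.3559463 , 0.019     ]))
(np.int32(148), array([318.41216216, 133.37162162]), array([0.58682969, 0.29795842, 0.019     ]))
(np.int32(229), array([159.95633188, 144.42358079]), array([0.77525093, 0.32543768, 0.019     ]))
(np.int32(580), array([ 68.62413793, 373.60689655]), array([0.9586333 , 0.70551291, 0.019     ]))
(371, 106) [0.52975836 0.26266185 0.024     ]
(354, 222) [0.53253666 0.40564929 0.024     ]
(272, 97) [0.64180007 0.26163913 0.024     ]
(268, 218) [0.64343406 0.4086137  0.024     ]
```

View pics/w2.png

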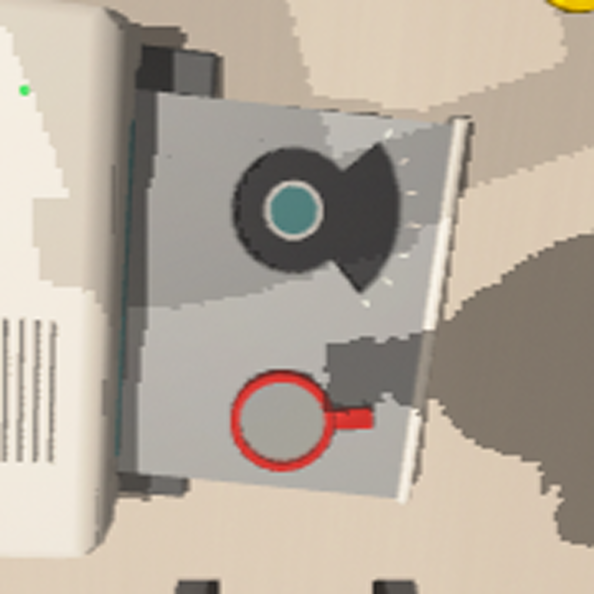

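Reader yaw is about -1°. The lens is at (0.584, 0.375) and the nest at (0.587, 0.298), with the tab about 8° off the panel direction. I'll push with both fingertips, 25 mm apart. First I position behind the lens and descend.

```bash
python3 -m pendant '[[[-0.15,0,0,0,0,0.006],[-0.15,0,0,0,0,0.005],[0,0,0.2,0,0.003,0],[0,0,0.2,0,0,0],[0,0,0.2,0,0,0],[0,0,0,0,0,0]]]'
python3 - <<'E'
from h import *
p,R,o=pose(); print(o["time_s"],p,R.as_matrix().round(3))
print(R.inv().apply(np.array([.582,.407,.045])-p)/.2)
E
```

```text
time_s: 6.15
eef_pos: [0.5793, 0.4068, 0.0691]
eef_rot: [0.006, 0.707, -0.707, 0.007]
wrist_force: [-0.6, 0.3, -0.0]
opening: 0.299
6.15 [0.5792908  0.40684512 0.06911682] [[ 0.001 -1.     0.002]
 [-1.    -0.001 -0.018]
 [ 0.018 -0.002 -1.   ]]
[-0.00290616 -0.01332043  0.1205767 ]
```

```bash
python3 -m pendant '[[[0,-0.013,0.06,0,-0.006,-0.005],[0,0,0.06,0,0,0],[0,0,0,0,0,0],[0,0,0,0,0,0]]]'
python3 - <<'E'
from m import *
p,R,o=pose(); print(o["time_s"],p,R.as_matrix().round(3),o["wrist_force"])
c=cam("wrist"); cv2.imwrite("pics/w3.png",c["pixels"]); print(lens(c)); print(nest(c)); print(proj(c,p))
E
```

```text
time_s: 6.65
eef_pos: [0.5858, 0.408, 0.0495]
eef_rot: [-0.005, 0.712, -0.702, 0.001]
wrist_force: [0.6, 0.3, 0.1]
opening: 0.299
6.65 [0.58580351 0.4079911  0.04954334] [[ 0.014 -1.     0.009]
 [-1.    -0.014  0.006]
 [-0.006 -0.009 -1.   ]] [0.61107526 0.32168899 0.05396045]
(array([0.58406166, 0.37489625]), array([-0.02845405, -0.00365693]), np.float64(0.03364295608591355))
[(np.int32(415), array([228.03373494,  87.42168675]), array([0.6480781 , 0.31670775, 0.019     ])), (np.int32(10647), array([ 30.91236968, 141.98929276]), array([0.79192369, 0.35465564, 0.019     ])), (np.int32(583), array([321.30531732,  56.72727273]), array([0.58652373, 0.29763427, 0.019     ])), (np.int32(229), array([ 3.7510917 , 81.01310044]), array([0.7970541 , 0.31467126, 0.019     ]))]
[319.60075598 233.80129008]
```

View pics/w3.png

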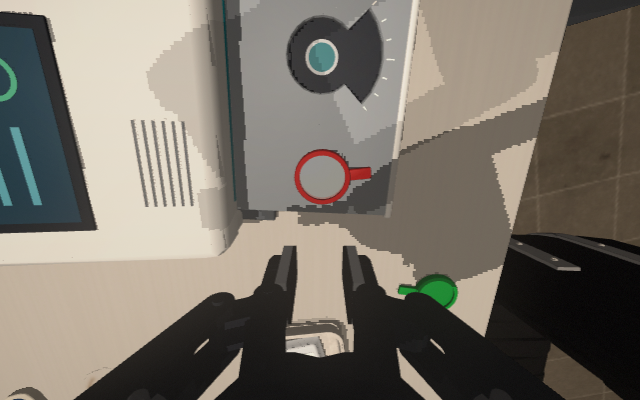

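```bash
python3 -m pendant '[[[0,0.015,0.04,0,0.001,0],[0,0,0.03,0,0,0],[0,0,0.02,0,0,0],[0,0,0,0,0,0]]]'
python3 -m pendant '[[[0,0,0.01,0,0,0],[0,0,0.01,0,0,0],[0,0,0,0,0,0]]]'
python3 - <<'E'
from h import *
p,R,o=pose(); print(o["time_s"],p,R.as_matrix().round(3),o["wrist_force"],o["torque"])
E
```

```text
time_s: 7.2
eef_pos: [0.5828, 0.4084, 0.0309]
eef_rot: [-0.004, 0.712, -0.702, 0.003]
wrist_force: [-0.9, -0.3, -0.5]
opening: 0.299
time_s: 7.58
eef_pos: [0.583, 0.4085, 0.0268]
eef_rot: [-0.005, 0.712, -0.702, 0.003]
wrist_force: [-0.4, 0.0, -0.8]
opening: 0.294
7.575 [0.5830165  0.40847287 0.02677032] [[ 0.014 -1.     0.01 ]
 [-1.    -0.014  0.003]
 [-0.003 -0.01  -1.   ]] [-0.35376861  0.02402538 -0.76281617] [-0.00356626  0.01653275 -0.0211313 ]
```

```bash
for i in 1; do python3 -m pendant '[[[0,0,0.008,0,0,0],[0,0,0,0,0,0]]]' | grep -v rot; python3 -m pendant '[[[0,0,0.007,0,0,0],[0,0,0,0,0,0]]]' | grep -v rot;  python3 -m pendant '[[[0,0,0.006,0,0,0],[0,0,0,0,0,0]]]' | grep -v rot; done
```

```text
time_s: 7.82
eef_pos: [0.5832, 0.4085, 0.0252]
wrist_force: [-0.1, -0.5, 0.5]
opening: 0.295
time_s: 8.07
eef_pos: [0.5833, 0.4086, 0.0239]
wrist_force: [-0.0, 0.0, -0.2]
opening: 0.295
time_s: 8.32
eef_pos: [0.5833, 0.4086, 0.0226]
wrist_force: [-0.2, 0.3, -0.7]
opening: 0.3
```

```bash
python3 -m pendant '[[[0,0,0.006,0,0,0],[0,0,0,0,0,0]]]' | grep -v rot; python3 -m pendant '[[[0,0,0.005,0,0,0],[0,0,0,0,0,0]]]' | grep -v rot
python3 - <<'E'
from m import *
c=cam("wrist"); cv2.imwrite("pics/w4.png",c["pixels"][100:300,220:420].repeat(3,0).repeat(3,1)); print(lens(c))
c=cam("side"); cv2.imwrite("pics/s4.png",cv2.resize(c["pixels"][200:300,240:370],None,fx=5,fy=5,interpolation=cv2.INTER_CUBIC))
E
```

```text
time_s: 8.57
eef_pos: [0.5833, 0.4086, 0.0213]
wrist_force: [-0.0, -0.1, -0.0]
opening: 0.297
time_s: 8.82
eef_pos: [0.5833, 0.4086, 0.0202]
wrist_force: [0.0, 0.3, 0.5]
opening: 0.297
(array([0.58407336, 0.37489891]), array([-0.02843385, -0.00363486]), np.float64(0.03343198857861732))
```

View pics/w4.png

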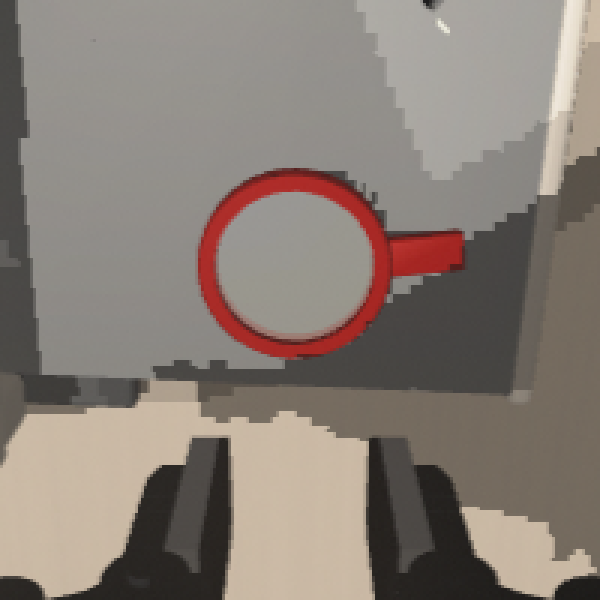

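View pics/s4.png

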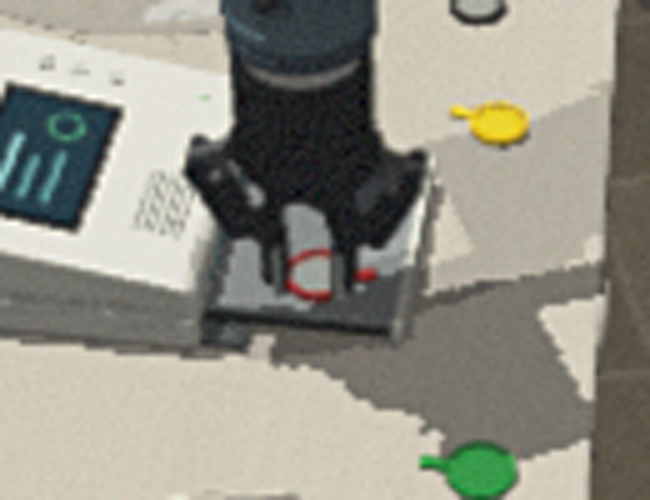

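```bash
python3 - <<'E'
from m import *
p,R,o=pose();c=cam("wrist")
for z in (.018,.022,.026): print([ray(c,220+a/3,100+b/3,z).round(4) for a,b in ((192,437),(230,437),(368,437),(408,437))])
print(proj(c,p), [ray(c,220+a/3,100+b/3,.024).round(4) for a,b in ((40,375),(515,395))])
E
```

```text
[array([0.6078, 0.4193, 0.018 ]), array([0.5991, 0.4191, 0.018 ]), array([0.5674, 0.4185, 0.018 ]), array([0.5583, 0.4183, 0.018 ])]
[array([0.6073, 0.4172, 0.022 ]), array([0.5987, 0.417 , 0.022 ]), array([0.5678, 0.4164, 0.022 ]), array([0.5589, 0.4162, 0.022 ])]
[array([0.6067, 0.415 , 0.026 ]), array([0.5983, 0.4148, 0.026 ]), array([0.5681, 0.4142, 0.026 ]), array([0.5594, 0.414 , 0.026 ])]
[319.62088138 233.82315547] [array([0.6395, 0.4016, 0.024 ]), array([0.5366, 0.4044, 0.024 ])]
```

```bash
python3 - <<'E'
from m import *
c=cam("side"); p,R,o=pose()
print(proj(c,p),[ray(c,240+a/5,200+b/5,.022).round(4) for a,b in ((265,290),(285,296),(338,292),(355,296))])
print(lens(c), [ray(c,240+a/5,200+b/5,.024).round(4) for a,b in ((208,312),(395,333))])
cv2.imwrite("pics/s5.png",cv2.resize(c["pixels"][225:275,280:340],None,fx=12,fy=12,interpolation=cv2.INTER_CUBIC))
c=cam("scene");print(proj(c,p))
cv2.imwrite("pics/c5.png",cv2.resize(c["pixels"][205:255,235:295],None,fx=12,fy=12,interpolation=cv2.INTER_CUBIC))
E
```

```text
[301.71786778 265.33596719] [array([0.6127, 0.384 , 0.022 ]), array([0.6004, 0.3875, 0.022 ]), array([0.5702, 0.3812, 0.022 ]), array([0.5599, 0.3834, 0.022 ])]Traceback (most recent call last):
  File "<stdin>", line 4, in <module>
  File "m.py", line 10, in lens
    i=max(best)[1]
      ~~~^^^^^^
ValueError: max() iterable argument is empty
```

```bash
python3 - <<'E'
from m import *
p,R,o=pose();print(p)
c=cam("side"); 
print([ray(c,240+a/5,200+b/5,.024).round(4) for a,b in ((208,312),(395,333))])
cv2.imwrite("pics/s5.png",cv2.resize(c["pixels"][225:275,280:340],None,fx=12,fy=12,interpolation=cv2.INTER_CUBIC))
c=cam("scene");print(proj(c,p))
cv2.imwrite("pics/c5.png",cv2.resize(c["pixels"][205:255,235:295],None,fx=12,fy=12,interpolation=cv2.INTER_CUBIC))
E
```

```text
[0.58343054 0.40864532 0.02047502]
[array([0.6421, 0.4065, 0.024 ]), array([0.5332, 0.4117, 0.024 ])]
[256.12196799 239.2308153 ]
```

View pics/s5.png

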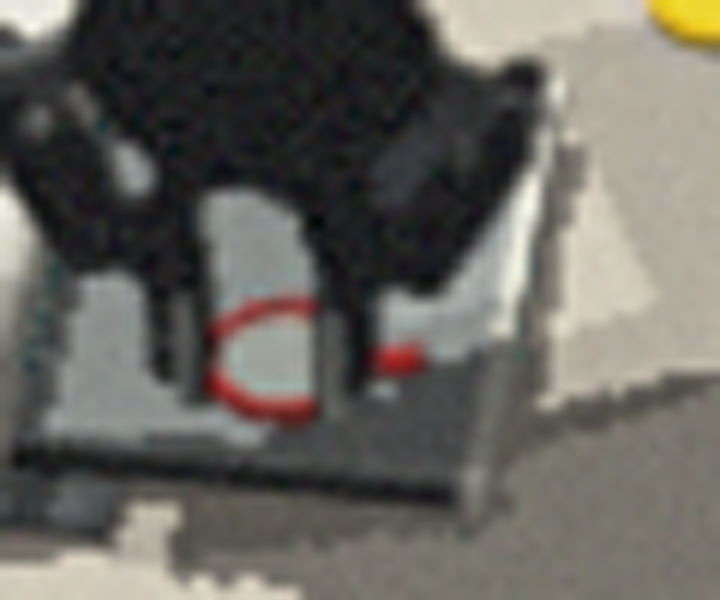

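View pics/c5.png

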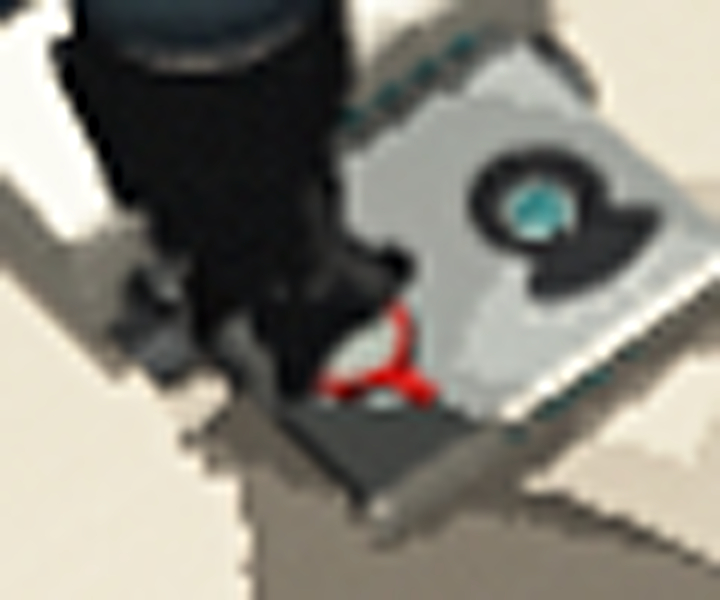

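The views disagree with my assumption about tip height. The tips look roughly 20–30 mm above the reported TCP. I'll calibrate by touching the free deck strip between the lens and the nest.

```bash
python3 -m pendant '[[[0,0,-0.15,0,0,0],[0.12,0,0,0,0,0],[0.12,0,0,0,0,0],[0.11,0,0,0,0,0],[0,0,0,0,0,0],[0,0,0.1,0,0,0],[0,0,0.05,0,0,0],[0,0,0,0,0,0]]]'
python3 - <<'E'
from m import *
p,R,o=pose();print(p,o["wrist_force"])
c=cam("side"); 
cv2.imwrite("pics/s6.png",cv2.resize(c["pixels"][205:275,270:350],None,fx=9,fy=9,interpolation=cv2.INTER_CUBIC))
c=cam("wrist");cv2.imwrite("pics/w6.png",c["pixels"])
E
```

```text
time_s: 10.12
eef_pos: [0.5832, 0.3361, 0.017]
eef_rot: [-0.004, 0.712, -0.702, 0.002]
wrist_force: [-0.0, 0.3, 0.6]
opening: 0.297
[0.5831682  0.33609598 0.01698475] [-0.00969886  0.28110036  0.58870627]
```

View pics/s6.png

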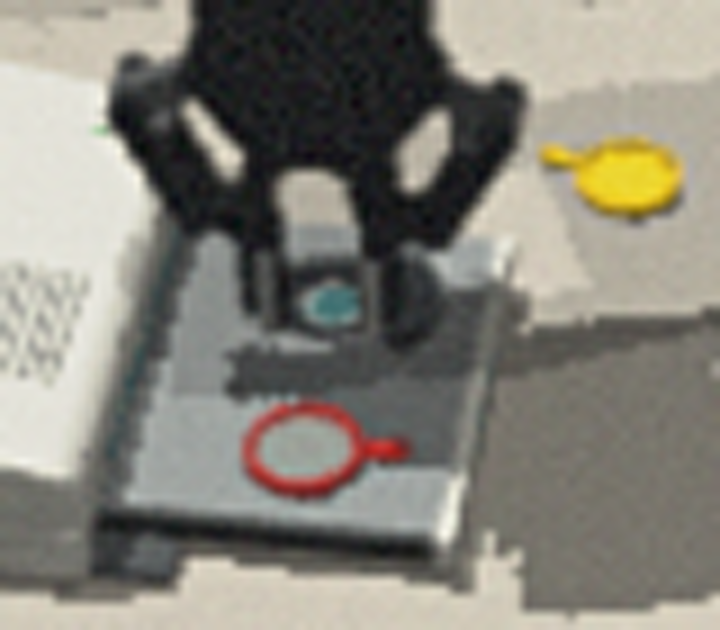

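View pics/w6.png

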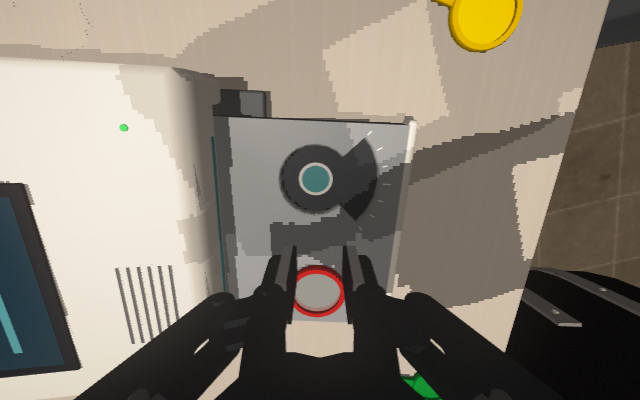

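```bash
python3 -m pendant '[[[0,0,0.01,0,0,0],[0,0,0.01,0,0,0],[0,0,0,0,0,0]]]' | grep -v rot; python3 -m pendant '[[[0,0,0.008,0,0,0],[0,0,0,0,0,0]]]' | grep -v rot; python3 -m pendant '[[[0,0,0.008,0,0,0],[0,0,0,0,0,0]]]' | grep -v rot
```

```text
time_s: 10.6
eef_pos: [0.5844, 0.3371, 0.0148]
wrist_force: [0.8, -0.3, -0.9]
opening: 0.298
time_s: 10.85
eef_pos: [0.5847, 0.3372, 0.0135]
wrist_force: [-0.5, 0.1, -0.6]
opening: 0.3
time_s: 11.1
eef_pos: [0.5848, 0.3372, 0.0119]
wrist_force: [-0.3, 0.9, -0.1]
opening: 0.297
```

```bash
for k in 1; do python3 -m pendant '[[[0,0,0.009,0,0,0],[0,0,0,0,0,0]]]' | grep -v rot; python3 -m pendant '[[[0,0,0.009,0,0,0],[0,0,0,0,0,0]]]' | grep -v rot;  python3 -m pendant '[[[0,0,0.009,0,0,0],[0,0,0,0,0,0]]]' | grep -v rot; done
python3 - <<'E'
from m import *
c=cam("side"); 
cv2.imwrite("pics/s7.png",cv2.resize(c["pixels"][205:275,270:350],None,fx=9,fy=9,interpolation=cv2.INTER_CUBIC))
E
```

```text
time_s: 11.35
eef_pos: [0.5848, 0.3372, 0.01]
wrist_force: [-0.6, 0.0, 0.8]
opening: 0.298
time_s: 11.6
eef_pos: [0.5848, 0.3372, 0.008]
wrist_force: [0.4, -1.3, -0.3]
opening: 0.298
time_s: 11.85
eef_pos: [0.5848, 0.3372, 0.006]
wrist_force: [-0.7, -0.1, -0.4]
opening: 0.303
```

View pics/s7.png

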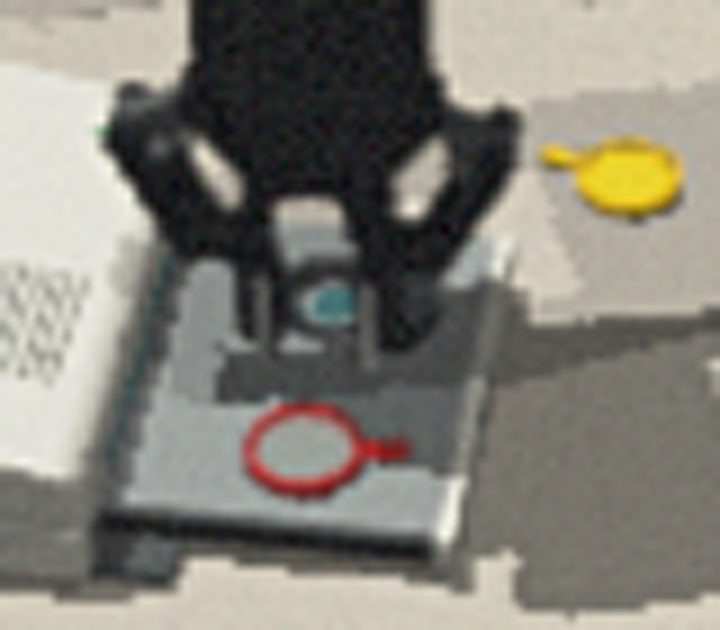

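```bash
python3 - <<'E'
from m import *
c=cam("side");
for y in (.337,.343,.348):
  for z in (.024,.034): print(y,z,((proj(c,(.598,y,z))-[270,205])*9).round(),((proj(c,(.571,y,z))-[270,205])*9).round())
E
python3 -m pendant '[[[0,0,0.009,0,0,0],[0,0,0,0,0,0]]]' | grep -v rot; python3 -m pendant '[[[0,0,0.009,0,0,0],[0,0,0,0,0,0]]]' | grep -v rot
```

```text
0.337 0.024 [273. 374.] [354. 380.]
0.337 0.034 [272. 353.] [353. 358.]
0.343 0.024 [271. 387.] [352. 393.]
0.343 0.034 [269. 365.] [351. 371.]
0.348 0.024 [268. 398.] [349. 404.]
0.348 0.034 [267. 376.] [349. 382.]
time_s: 12.2
eef_pos: [0.5851, 0.3373, 0.0045]
wrist_force: [-0.1, 0.1, -0.5]
opening: 0.299
time_s: 12.45
eef_pos: [0.5851, 0.3373, 0.0025]
wrist_force: [-0.2, 0.2, -0.5]
opening: 0.301
```

```bash
for k in 1; do python3 -m pendant '[[[0,0,0.009,0,0,0],[0,0,0,0,0,0]]]' | grep -v rot; python3 -m pendant '[[[0,0,0.009,0,0,0],[0,0,0,0,0,0]]]' | grep -v rot;  python3 -m pendant '[[[0,0,0.009,0,0,0],[0,0,0,0,0,0]]]' | grep -v rot; done
python3 - <<'E'
from m import *
c=cam("side"); 
cv2.imwrite("pics/s8.png",cv2.resize(c["pixels"][205:275,270:350],None,fx=9,fy=9,interpolation=cv2.INTER_CUBIC))
c=cam("wrist");cv2.imwrite("pics/w8.png",c["pixels"])
E
```

```text
time_s: 12.7
eef_pos: [0.5851, 0.3373, 0.0006]
wrist_force: [0.4, -0.2, 0.1]
opening: 0.298
time_s: 12.95
eef_pos: [0.5851, 0.3373, -0.0014]
wrist_force: [0.0, 0.7, 1.2]
opening: 0.298
time_s: 13.2
eef_pos: [0.5851, 0.3373, -0.0034]
wrist_force: [1.0, 0.3, 0.5]
opening: 0.302
```

View pics/s8.png

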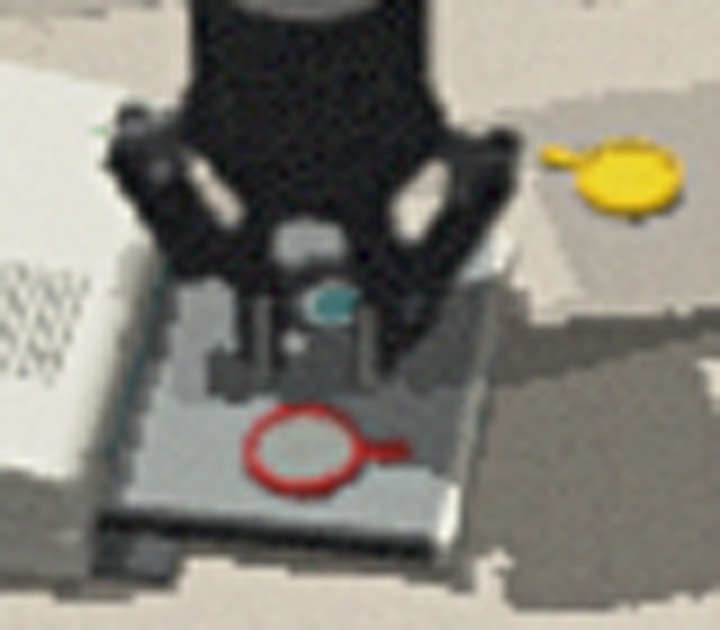

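View pics/w8.png

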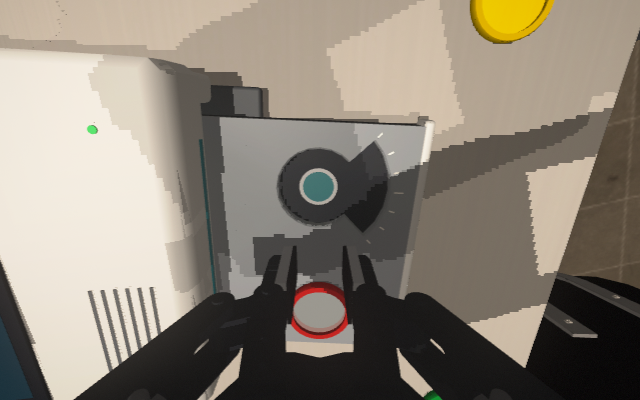

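```bash
python3 - <<'E'
from m import *
c=cam("side");
def onplane(u,v,y):
    d=np.array([(u-c["cx"])/c["f"],(v-c["cy"])/c["f"],1.]);o=-c["R"].T@c["t"];d=c["R"].T@d
    return o+d*(y-o[1])/d[1]
for a,b in ((130,110),(120,165),(165,265),(265,385),(368,385)): print(a,b,onplane(270+a/9,205+b/9,.340).round(4),onplane(270+a/9,205+b/9,.348).round(4))
E
```

```text
130 110 [0.6383 0.34   0.1386] [0.6364 0.348  0.1456]
120 165 [0.6431 0.34   0.1152] [0.6411 0.348  0.1224]
165 265 [0.6311 0.34   0.0731] [0.6293 0.348  0.0806]
265 385 [0.6005 0.34   0.0217] [0.5989 0.348  0.0297]
368 385 [0.5659 0.34   0.0252] [0.5646 0.348  0.0332]
```

```bash
for k in 1; do python3 -m pendant '[[[0,0,0.008,0,0,0],[0,0,0,0,0,0]]]' | grep -v rot; python3 -m pendant '[[[0,0,0.008,0,0,0],[0,0,0,0,0,0]]]' | grep -v rot;  python3 -m pendant '[[[0,0,0.008,0,0,0],[0,0,0,0,0,0]]]' | grep -v rot; done
```

```text
time_s: 13.6
eef_pos: [0.5854, 0.3374, -0.0047]
wrist_force: [-1.2, -0.1, -0.6]
opening: 0.298
time_s: 13.85
eef_pos: [0.5854, 0.3374, -0.0064]
wrist_force: [-0.3, -0.1, 0.4]
opening: 0.3
time_s: 14.1
eef_pos: [0.5858, 0.3376, -0.0075]
wrist_force: [-0.0, -0.2, 0.5]
opening: 0.301
```

```bash
for k in 1; do python3 -m pendant '[[[0,0,0.007,0,0,0],[0,0,0,0,0,0]]]' | grep -v rot; python3 -m pendant '[[[0,0,0.007,0,0,0],[0,0,0,0,0,0]]]' | grep -v rot; done
python3 - <<'E'
from m import *
c=cam("side"); 
cv2.imwrite("pics/s9.png",cv2.resize(c["pixels"][205:275,270:350],None,fx=9,fy=9,interpolation=cv2.INTER_CUBIC))
E
```

```text
time_s: 14.35
eef_pos: [0.5865, 0.3377, -0.0073]
wrist_force: [-0.1, -0.4, 0.6]
opening: 0.299
time_s: 14.6
eef_pos: [0.587, 0.3378, -0.0074]
wrist_force: [-0.9, -0.6, 0.5]
opening: 0.301
```

View pics/s9.png

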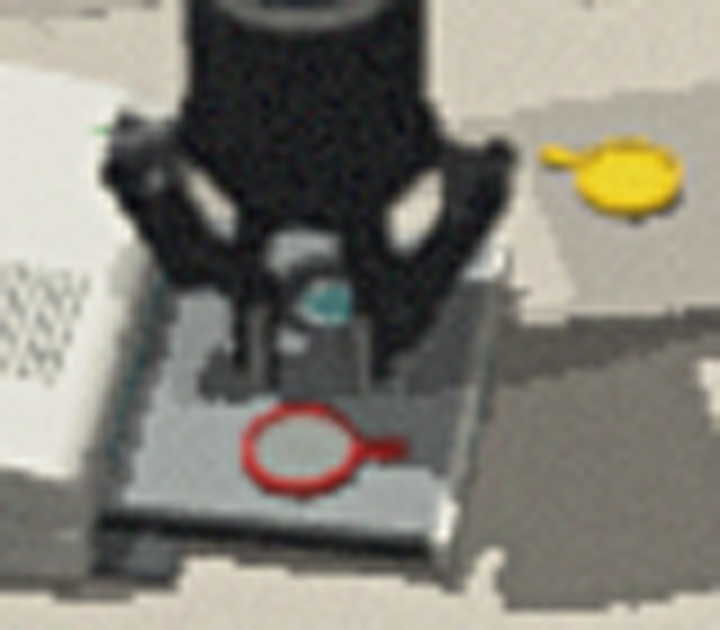

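```bash
python3 - <<'E'
from m import *
p,R,o=pose();print(p,R.as_matrix().round(3));print({k:np.round(v,3) for k,v in o.items()})
c=cam("wrist"); print(lens(c)); print([q[2].round(4) for q in nest(c)]); cv2.imwrite("pics/w9.png",c["pixels"])
E
```

```text
[ 0.587026   0.3377717 -0.0075377] [[ 0.015 -1.     0.016]
 [-1.    -0.015  0.005]
 [-0.005 -0.016 -1.   ]]
{'time_s': np.float64(14.65), 'q': array([ 3.480e-01,  6.200e-01,  1.463e+00, -1.000e-03,  1.042e+00,
       -2.809e+00]), 'dq': array([ 0.   ,  0.002, -0.001,  0.002, -0.002, -0.   ]), 'joint_efforts': array([ 9.6000e-02, -5.8427e+01, -2.9169e+01,  6.8000e-02, -3.3000e-01,
        7.0000e-03]), 'eef_pos': array([ 0.587,  0.338, -0.008]), 'eef_rot': array([-0.007,  0.712, -0.702,  0.004]), 'wrist_force': array([-0.183, -0.747,  4.158]), 'torque': array([-0.124,  0.163, -0.011]), 'opening': np.float64(0.302)}
(array([0.58484856, 0.37531323]), array([0., 0.]), np.float64(0.02185258375603884))
[array([0.6497, 0.3135, 0.019 ]), array([0.5871, 0.2976, 0.019 ]), array([0.8075, 0.4444, 0.019 ])]
```

View pics/w9.png

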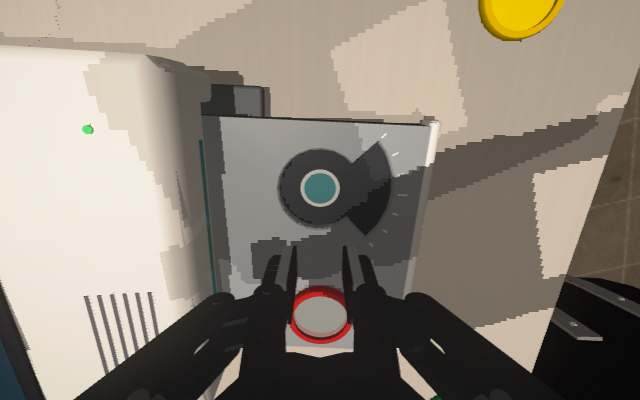

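```bash
python3 -m pendant '[[[0,0,-0.02,0,0,0],[0,0,-0.13,0,0,0],[0,0,0,0,0,0]]]' | grep -v rot
python3 - <<'E'
from m import *
c=cam("wrist"); p,R,o=pose(); print(p)
# tip z = tcp z + .0313
zt=p[2]+.0313
for a,b in ((282,247),(295,247),(343,247),(357,247)): print((ray(c,a,b,zt)-p).round(4))
print([q[2].round(4) for q in nest(c)])
E
```

```text
time_s: 15.08
eef_pos: [0.5859, 0.3375, 0.0219]
wrist_force: [-0.6, 0.1, -0.1]
opening: 0.298
[0.58443657 0.33689721 0.01999706]
[ 0.0225 -0.0051  0.0313]
[ 0.0151 -0.0053  0.0313]
[-0.012  -0.0059  0.0313]
[-0.0199 -0.0061  0.0313]
[array([0.649, 0.324, 0.019]), array([0.5873, 0.2976, 0.019 ]), array([0.8031, 0.3897, 0.019 ]), array([0.8082, 0.3479, 0.019 ])]
```

```bash
python3 -m pendant '[[[-0.123,0.012,0,-0.004,0,0],[-0.123,0,0,0,0,0],[-0.123,0,0,0,0,0],[0,0,0,0,0,0]]]' | grep -v force
python3 - <<'E'
from m import *
c=cam("wrist"); p,R,o=pose(); print(p,R.as_matrix().round(3)); print(lens(c)); print((R.inv().apply(np.array([.5825,.411,-.0055])-p)/.2).round(4))
print([q[2].round(4) for q in nest(c)])
E
```

```text
time_s: 15.62
eef_pos: [0.5777, 0.4104, 0.0142]
eef_rot: [0.003, 0.712, -0.702, -0.003]
opening: 0.305
[0.57758478 0.40916495 0.01385982] [[ 0.013 -1.    -0.01 ]
 [-1.    -0.013 -0.001]
 [ 0.     0.01  -1.   ]]
(array([0.58488478, 0.37490975]), array([-0.02843433, -0.00371718]), np.float64(0.033522036720258226))
[-0.0089 -0.0256  0.0965]
[array([0.6499, 0.3278, 0.019 ]), array([0.5872, 0.2976, 0.019 ])]
```

```bash
python3 -m pendant '[[[-0.008,-0.024,0.04,0.0015,0,0],[0,0,0.035,0,0,0],[0,0,0.018,0,0,0],[0,0,0,0,0,0]]]'
python3 - <<'E'
from m import *
c=cam("wrist"); p,R,o=pose(); print(p,R.as_matrix().round(3),o["wrist_force"]); print(lens(c)); print((R.inv().apply(np.array([.5825,.411,-.0055])-p)/.2).round(4))
cv2.imwrite("pics/w10.png",c["pixels"])
E
```

```text
time_s: 16.18
eef_pos: [0.5824, 0.4078, -0.0076]
eef_rot: [0.003, 0.711, -0.703, -0.002]
wrist_force: [-0.4, 0.5, 1.1]
opening: 0.302
[ 0.58241378  0.4077727  -0.0075615 ] [[ 0.01  -1.    -0.007]
 [-1.    -0.01  -0.002]
 [ 0.002  0.007 -1.   ]] [-0.89131038  0.6236235  -0.17726914]
(array([0.58482474, 0.37487257]), array([-0.02832712, -0.00370948]), np.float64(0.03334388851413315))
[-0.0161 -0.0005 -0.0103]
```

View pics/w10.png

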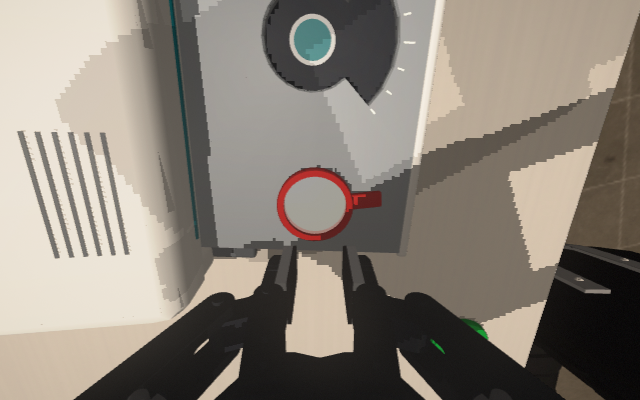

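```bash
python3 -m pendant '[[[0,0,-0.014,0,0,0],[0,0,0,0,0,0]]]'|grep -v rot;  python3 -m pendant '[[[0.03,-0.001,-0.002,0,0,0],[0.03,-0.001,-0.002,0,0,0],[0.03,-0.001,-0.002,0,0,0]]]'
```

```text
time_s: 16.48
eef_pos: [0.5827, 0.4077, -0.0041]
wrist_force: [0.5, 0.8, 0.4]
opening: 0.301
time_s: 16.85
eef_pos: [0.5835, 0.3888, -0.0025]
eef_rot: [0.003, 0.711, -0.703, -0.001]
wrist_force: [0.3, 0.4, 0.6]
opening: 0.301
```

```bash
python3 - <<'E'
from m import *
c=cam("wrist"); p,R,o=pose(); print(p,R.as_matrix().round(3),o["wrist_force"]); print(lens(c)); 
print([q[2].round(4) for q in nest(c)])
cv2.imwrite("pics/w11.png",c["pixels"])
E
```

```text
[ 0.58364974  0.38802085 -0.00257268] [[ 0.01  -1.    -0.006]
 [-1.    -0.01  -0.003]
 [ 0.002  0.006 -1.   ]] [ 0.04721859 -0.08761633  0.11667431]
(array([0.58315638, 0.36750244]), array([-2.85080087e-02, -4.95946056e-05]), np.float64(0.03343310538568257))
[array([0.6497, 0.3196, 0.019 ]), array([0.5872, 0.2975, 0.019 ])]
```

View pics/w11.png

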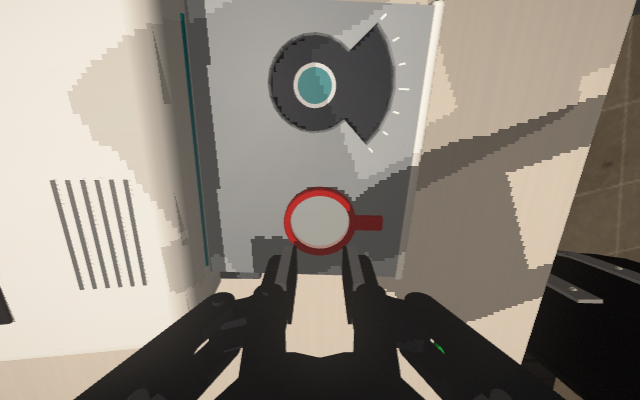

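```bash
python3 -m pendant '[[[0,0,0.011,0,0,0],[0.04,-0.002,0.001,0,0,0],[0.04,-0.002,-0.001,0,0,0],[0.04,-0.002,-0.001,0,0,0],[0.04,-0.002,-0.001,0,0,0]]]'
python3 - <<'E'
from m import *
c=cam("wrist"); p,R,o=pose(); print(p); print(lens(c)); 
print([q[2].round(4) for q in nest(c)])
cv2.imwrite("pics/w12.png",c["pixels"])
E
```

```text
time_s: 17.52
eef_pos: [0.5863, 0.3555, -0.0031]
eef_rot: [0.002, 0.711, -0.703, -0.001]
wrist_force: [0.0, 0.2, 0.6]
opening: 0.301
[ 0.58646396  0.35440025 -0.00319317]
(array([0.58590659, 0.33382077]), array([-2.86386715e-02, -1.43207816e-05]), np.float64(0.03356262669874522))
[array([0.6494, 0.3186, 0.019 ]), array([0.5872, 0.2976, 0.019 ]), array([0.8013, 0.4413, 0.019 ])]
```

View pics/w12.png

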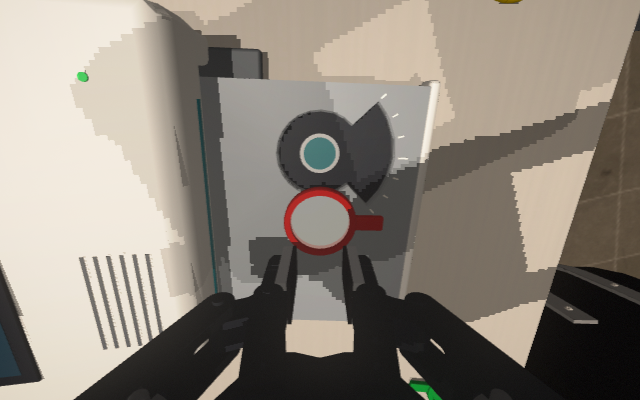

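```bash
python3 -m pendant '[[[0.03,0,0.008,0,0,0],[0.03,0,-0.001,0,0,0],[0.03,0,-0.001,0,0,0],[0.03,0,-0.001,0,0,0],[0,0,0,0,0,0]]]'
python3 - <<'E'
from m import *
c=cam("wrist"); p,R,o=pose(); print(p); print(lens(c)); 
print([q[2].round(4) for q in nest(c)])
cv2.imwrite("pics/w13.png",c["pixels"])
E
```

```text
time_s: 18.2
eef_pos: [0.5876, 0.3294, -0.0033]
eef_rot: [0.001, 0.71, -0.704, -0.001]
wrist_force: [-0.1, 0.1, 1.1]
opening: 0.302
[ 0.58751584  0.32958506 -0.00333096]
(array([0.58713804, 0.30757514]), array([-2.85467793e-02, -2.15544925e-05]), np.float64(0.03357021028841959))
[array([0.6491, 0.3121, 0.019 ]), array([0.8034, 0.4261, 0.019 ])]
```

View pics/w13.png

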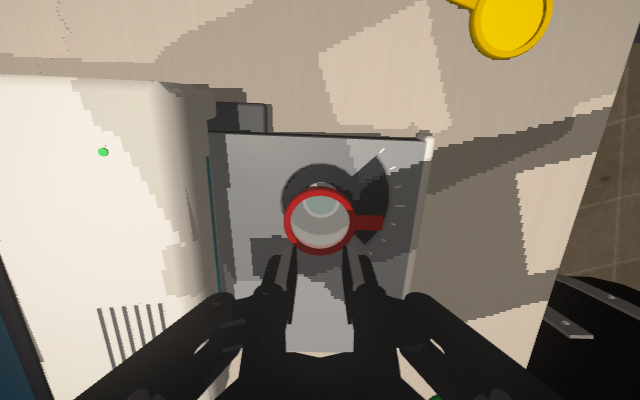

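```bash
python3 -m pendant '[[[0.012,0,0.008,0,0,0],[0.015,0,0.001,0,0,0],[0.015,0,0,0,0,0],[0.012,0,0,0,0,0],[0,0,0,0,0,0]]]'
python3 - <<'E'
from m import *
c=cam("wrist"); p,R,o=pose(); print(p); print(lens(c),lens(c,.022)); 
cv2.imwrite("pics/w14.png",cv2.resize(c["pixels"][100:300,210:450],None,fx=3.3,fy=3,interpolation=cv2.INTER_CUBIC))
E
```

```text
time_s: 18.88
eef_pos: [0.5877, 0.3197, -0.0047]
eef_rot: [0.0, 0.711, -0.703, -0.002]
wrist_force: [0.6, -0.3, 0.3]
opening: 0.301
[ 0.58764962  0.31977967 -0.00477093]
(array([0.58727562, 0.29712049]), array([-0.02795045,  0.00158654]), np.float64(0.03227968413301844)) (array([0.58741242, 0.29930029]), array([-0.02859123,  0.00161547]), np.float64(0.03361025758416618))
```

View pics/w14.png

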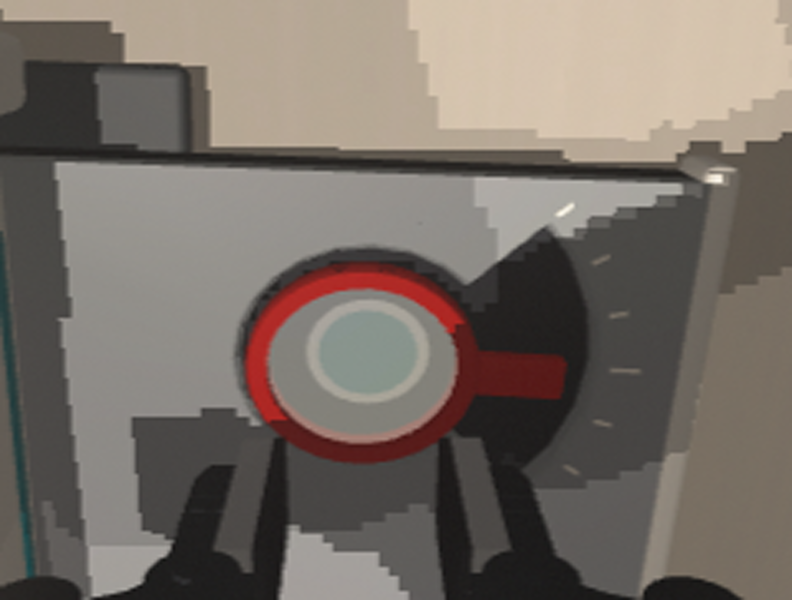

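```bash
python3 -m pendant '[[[0.014,0,0.002,0,0,0],[0.01,0,0,0,0,0],[0,0,0,0,0,0]]]'
python3 - <<'E'
from m import *
c=cam("wrist"); p,R,o=pose(); print(p); print(lens(c),lens(c,.022)); 
cv2.imwrite("pics/w15.png",cv2.resize(c["pixels"][100:300,210:450],None,fx=3.3,fy=3,interpolation=cv2.INTER_CUBIC))
E
```

```text
time_s: 19.3
eef_pos: [0.5873, 0.3143, -0.0058]
eef_rot: [0.001, 0.711, -0.704, -0.002]
wrist_force: [0.3, 1.0, 0.8]
opening: 0.303
[ 0.58728664  0.31437131 -0.00585391]
(array([0.58714348, 0.29681713]), array([-0.02785588,  0.0016452 ]), np.float64(0.032186421499233994)) (array([0.58735482, 0.29914743]), array([-0.02854828,  0.00169107]), np.float64(0.03359389234171194))
```

View pics/w15.png

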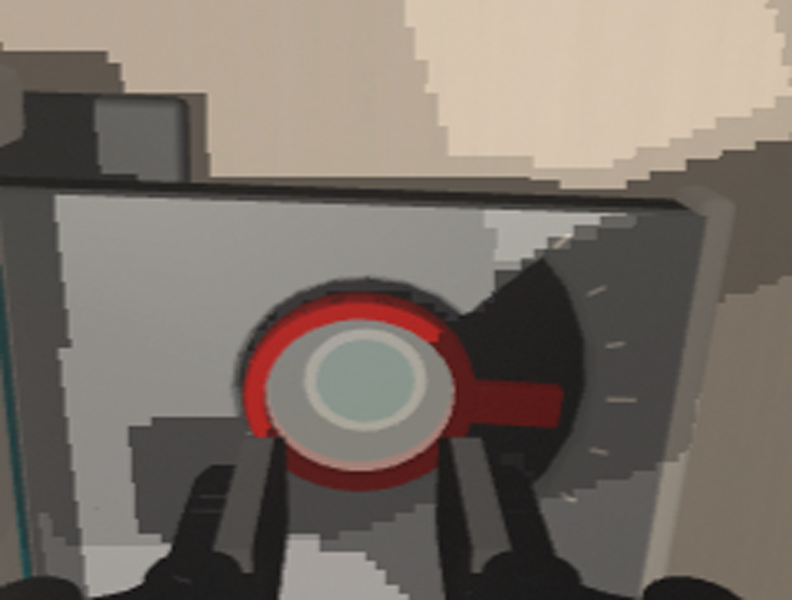

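The fingers moved 5 mm further and the lens stayed put, so the tips are passing over it and it looks seated. Now I'll raise and check.

```bash
python3 -m pendant '[[[0,0,-0.15,0,0,0],[0,0,-0.25,0,0,0],[0,0,-0.15,0,0,0],[0,0,0,0,0,0]]]'
python3 - <<'E'
from m import *
c=cam("wrist"); p,R,o=pose(); print(p); print(lens(c,.0235)); im=c["pixels"]
# ellipse check: ring outline radii on plane z=.0235
for q in nest(c): print(q[0],q[2].round(4))
h=cv2.cvtColor(im,cv2.COLOR_BGR2HSV)
for nm,lo,hi in (("green",45,75),("yellow",22,33)):
    k=((h[...,0]>lo)&(h[...,0]<hi)&(h[...,1]>150)).astype(np.uint8); n,l,s,ce=cv2.connectedComponentsWithStats(k)
    print(nm,[(s[i,4],ray(c,*ce[i],.003).round(3)) for i in range(1,n) if s[i,4]>50])
for uv in []: pass
cv2.imwrite("pics/w16.png",im)
c=cam("side"); cv2.imwrite("pics/s16.png",cv2.resize(c["pixels"][205:275,270:350],None,fx=9,fy=9,interpolation=cv2.INTER_CUBIC))
E
```

```text
time_s: 19.85
eef_pos: [0.5871, 0.3141, 0.1063]
eef_rot: [0.001, 0.711, -0.703, -0.002]
wrist_force: [0.3, -0.0, -0.6]
opening: 0.298
[0.586067   0.31382296 0.10452728]
(array([0.5875909 , 0.29903095]), array([-0.02852364,  0.00167873]), np.float64(0.03352744188443686))
9094 [0.8028 0.3711 0.019 ]
49 [0.6477 0.3431 0.019 ]
391 [0.7883 0.3393 0.019 ]
green []
yellow [(np.int32(1883), array([0.495, 0.203, 0.003]))]
```

View pics/w16.png

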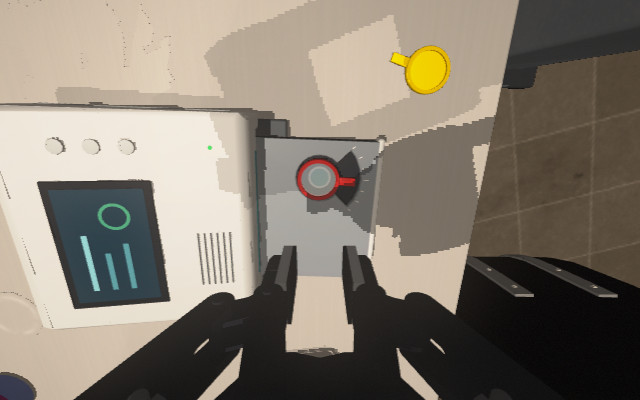

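View pics/s16.png

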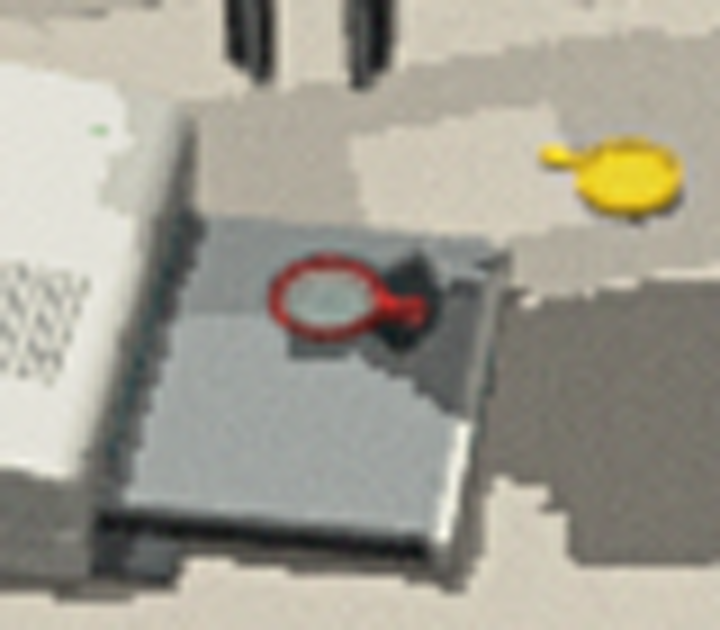

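```bash
python3 - <<'E'
from m import *
im=cv2.imread("pics/w16.png"); cv2.imwrite("pics/w17.png",cv2.resize(im[140:220,270:390],None,fx=6.6,fy=6.6,interpolation=cv2.INTER_CUBIC))
c=cam("side"); 
for z in (.019,.022,.025,.028): print(z,lens(c,z)[0])
E
```

```text
Traceback (most recent call last):
  File "m.py", line 10, in lens
    i=max(best)[1]
      ~~~^^^^^^
ValueError: max() iterable argument is empty
```

View pics/w17.png

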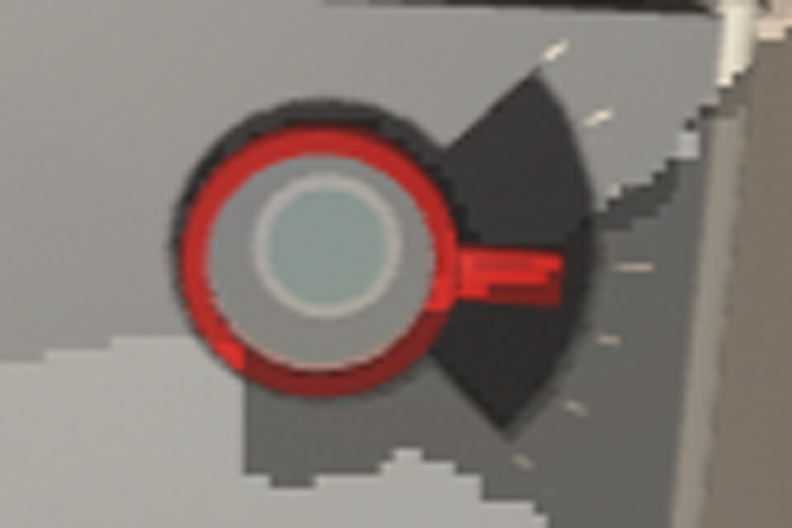

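The ring sits inside the nest mouth with the tab in the fan, about 1.5–2 mm off centre. The tips passed over at about 25.5 mm, so it is seated. Now I retreat to the front of the panel, shut the fingers and turn 90°.

```bash
python3 -m pendant '[[[-0.05,0.25,0,0,0,0],[-0.05,0.25,0,0,0,0],[0,0,0,0,0,0.056],[0,0,0,0,0,0.056],[0,0,0,0,0,0.056],[0,0,0,0,0,0.056],[0,0,0,0,0,0.056],[0,0,0,0,0,0.056],[0,0,0,0,0,0.056],[0,0,0,0,0,0.056],[0,0,0,0,0,0.05],[0,0,0,0,0,0]]]' 1
python3 - <<'E'
from m import *
c=cam("wrist"); p,R,o=pose(); print(p,R.as_matrix().round(3)); im=c["pixels"]
cv2.imwrite("pics/w18.png",im)
E
```

```text
time_s: 21.5
eef_pos: [0.4637, 0.3254, 0.0762]
eef_rot: [-0.027, 0.017, 0.999, -0.01]
wrist_force: [0.7, 0.7, -0.2]
opening: -0.0
[0.46360636 0.32538359 0.07610249] [[-0.998  0.032 -0.054]
 [ 0.033  0.999 -0.018]
 [ 0.053 -0.02  -0.998]]
```

View pics/w18.png

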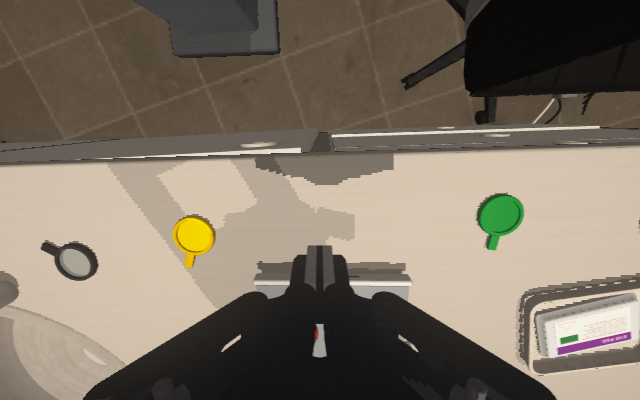

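```bash
python3 -m pendant '[[[-0.12,0.045,0,-0.003,-0.014,0],[0,0,0.1,0,0,0],[0,0,0.1,0,0,0],[0,0,0,0,0,0]]]'
python3 - <<'E'
from m import *
c=cam("wrist"); p,R,o=pose(); print(p,R.as_matrix().round(3)); im=c["pixels"]
cv2.imwrite("pics/w19.png",im)
c=cam("side"); cv2.imwrite("pics/s19.png",cv2.resize(c["pixels"][205:285,270:360],None,fx=8,fy=7,interpolation=cv2.INTER_CUBIC))
E
```

```text
time_s: 22.05
eef_pos: [0.4865, 0.3326, 0.0309]
eef_rot: [-0.006, 0.01, 1.0, -0.006]
wrist_force: [-0.3, -0.4, 0.5]
opening: 0.0
[0.48725163 0.33301517 0.03193491] [[-1.     0.019 -0.01 ]
 [ 0.019  1.    -0.011]
 [ 0.01  -0.011 -1.   ]]
```

View pics/w19.png

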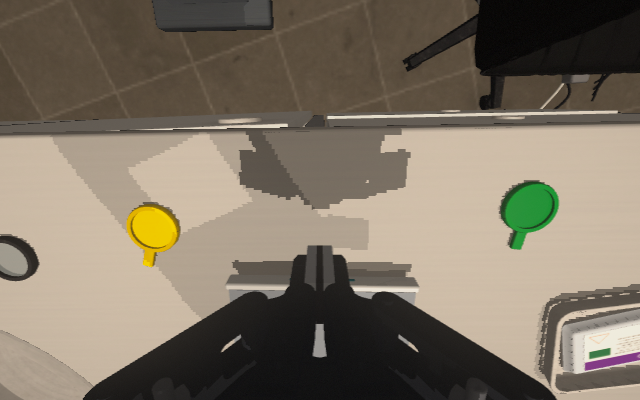

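View pics/s19.png

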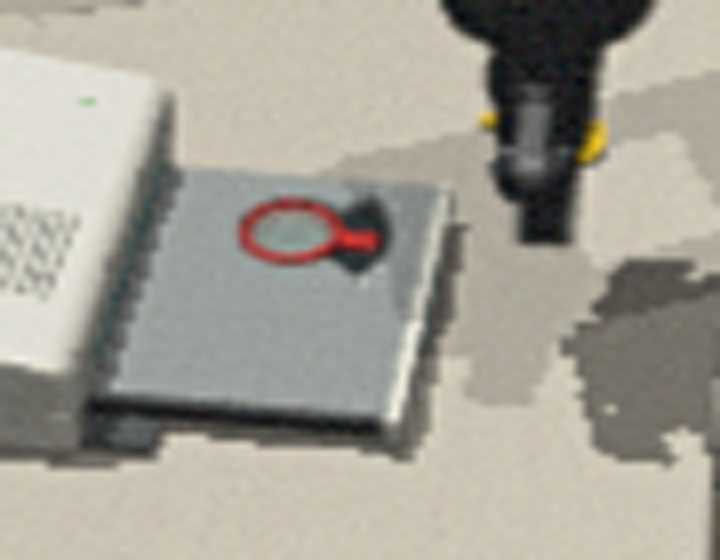

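```bash
python3 -m pendant '[[[0,0,0.1,0,0,0],[0,0,0.1,0,0,0],[0,0,0.04,0,0,0],[0,0,0,0,0,0]]]'
python3 - <<'E'
from m import *
p,R,o=pose(); print(p,R.as_matrix().round(3))
c=cam("side"); cv2.imwrite("pics/s20.png",cv2.resize(c["pixels"][205:285,270:360],None,fx=8,fy=7,interpolation=cv2.INTER_CUBIC))
for z in (0,.01,.02): print([((proj(c,(p[0]+d,.345,z))-[270,205])*[8,7]).round() for d in (.011,-.011)])
E
```

```text
time_s: 22.65
eef_pos: [0.4881, 0.333, -0.0176]
eef_rot: [-0.004, 0.009, 1.0, -0.005]
wrist_force: [-0.0, 0.2, 1.6]
opening: 0.002
[ 0.48811877  0.33304154 -0.01755736] [[-1.     0.019 -0.007]
 [ 0.019  1.    -0.01 ]
 [ 0.007 -0.01  -1.   ]]
[array([504., 361.]), array([563., 365.])]
[array([504., 345.]), array([563., 348.])]
[array([504., 328.]), array([564., 332.])]
```

View pics/s20.png

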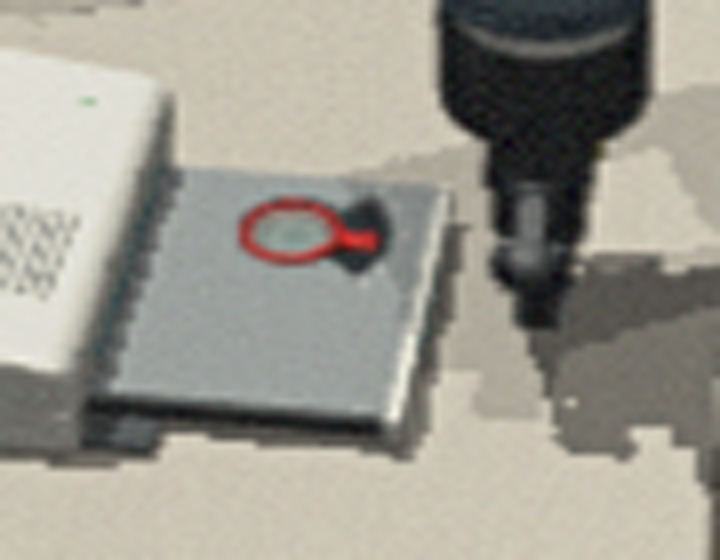

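```bash
python3 -m pendant '[[[0,0,0.02,0,0,0],[0,0,0.02,0,0,0],[0,0,0,0,0,0]]]'
python3 - <<'E'
from m import *
p,R,o=pose(); print(p,o["wrist_force"])
c=cam("side"); cv2.imwrite("pics/s21.png",cv2.resize(c["pixels"][205:285,270:360],None,fx=8,fy=7,interpolation=cv2.INTER_CUBIC))
E
```

```text
time_s: 23.08
eef_pos: [0.4892, 0.3335, -0.0246]
eef_rot: [-0.003, 0.009, 1.0, -0.004]
wrist_force: [-0.2, 0.3, 0.1]
opening: 0.001
[ 0.48922271  0.33352722 -0.02455522] [-0.2315929   0.33471252  0.06217598]
```

View pics/s21.png

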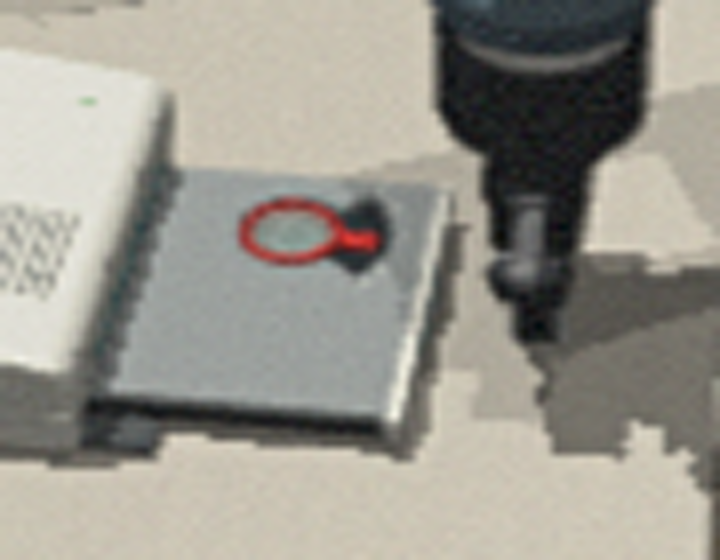

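```bash
python3 -m pendant '[[[-0.05,0,0,0,0,0],[-0.05,0,0,0,0,0],[-0.03,0,0,0,0,0],[-0.03,0,0,0,0,0],[-0.03,0,0,0,0,0],[-0.03,0,0,0,0,0],[0,0,0,0,0,0]]]'
python3 - <<'E'
from m import *
p,R,o=pose(); print(p,o["wrist_force"],R.as_matrix().round(3))
c=cam("side"); cv2.imwrite("pics/s22.png",cv2.resize(c["pixels"][205:285,270:360],None,fx=8,fy=7,interpolation=cv2.INTER_CUBIC))
E
```

```text
time_s: 24.0
eef_pos: [0.5361, 0.3328, -0.0242]
eef_rot: [-0.003, 0.009, 1.0, -0.004]
wrist_force: [-0.1, 0.3, 0.1]
opening: -0.0
[ 0.53609081  0.33277853 -0.02418079] [-0.05716124  0.31761057  0.09678276] [[-1.     0.019 -0.006]
 [ 0.019  1.    -0.009]
 [ 0.006 -0.009 -1.   ]]
```

View pics/s22.png

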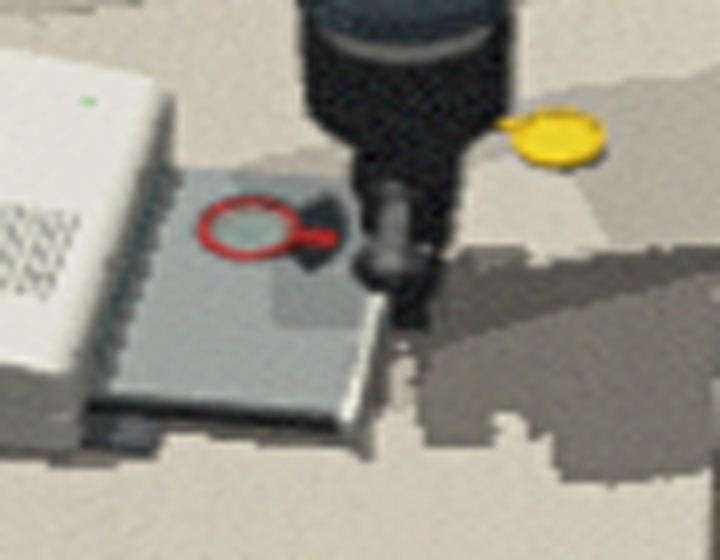

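```bash
python3 -m pendant '[[[-0.03,0,0,0,0,0],[-0.03,0,0,0,0,0],[-0.03,0,0,0,0,0],[-0.03,0,0,0,0,0],[-0.03,0,0,0,0,0],[-0.03,0,0,0,0,0],[-0.03,0,0,0,0,0],[0,0,0,0,0,0]]]'
python3 - <<'E'
from m import *
p,R,o=pose(); print(p,o["wrist_force"])
c=cam("side"); cv2.imwrite("pics/s23.png",cv2.resize(c["pixels"][205:285,270:360],None,fx=8,fy=7,interpolation=cv2.INTER_CUBIC))
E
```

```text
time_s: 25.05
eef_pos: [0.5803, 0.3316, -0.0247]
eef_rot: [-0.004, 0.009, 1.0, -0.005]
wrist_force: [-0.6, 0.3, 0.2]
opening: 0.0
[ 0.58033014  0.33158517 -0.02468341] [-0.6359729   0.27711397  0.21787783]
```

View pics/s23.png

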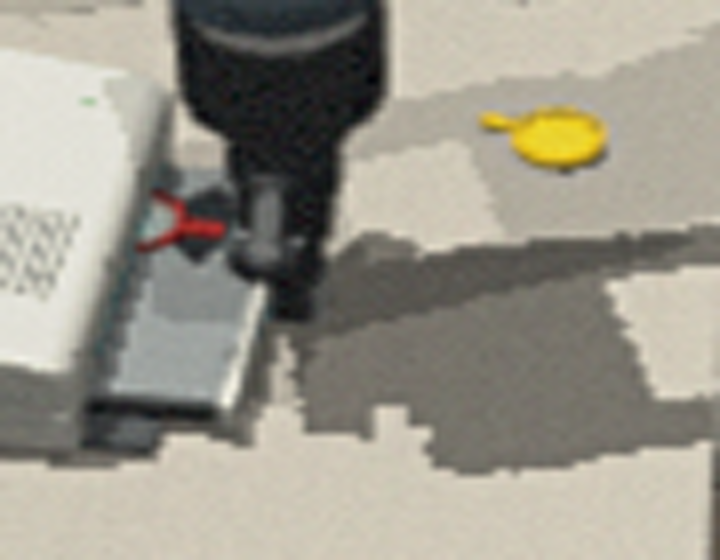

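```bash
python3 -m pendant '[[[-0.025,0,0,0,0,0],[-0.025,0,0,0,0,0],[-0.025,0,0,0,0,0],[0,0,0,0,0,0]]]'
python3 -m pendant '[[[-0.012,0,0,0,0,0],[-0.012,0,0,0,0,0]]]'
python3 - <<'E'
from m import *
c=cam("side"); cv2.imwrite("pics/s24.png",cv2.resize(c["pixels"][205:285,270:360],None,fx=8,fy=7,interpolation=cv2.INTER_CUBIC))
E
```

```text
time_s: 25.6
eef_pos: [0.5957, 0.3313, -0.0249]
eef_rot: [-0.004, 0.009, 1.0, -0.005]
wrist_force: [-0.6, -0.1, 0.0]
opening: -0.0
time_s: 25.85
eef_pos: [0.5981, 0.3312, -0.0251]
eef_rot: [-0.007, 0.009, 1.0, -0.005]
wrist_force: [-15.6, -1.6, 12.0]
opening: -0.0
```

View pics/s24.png

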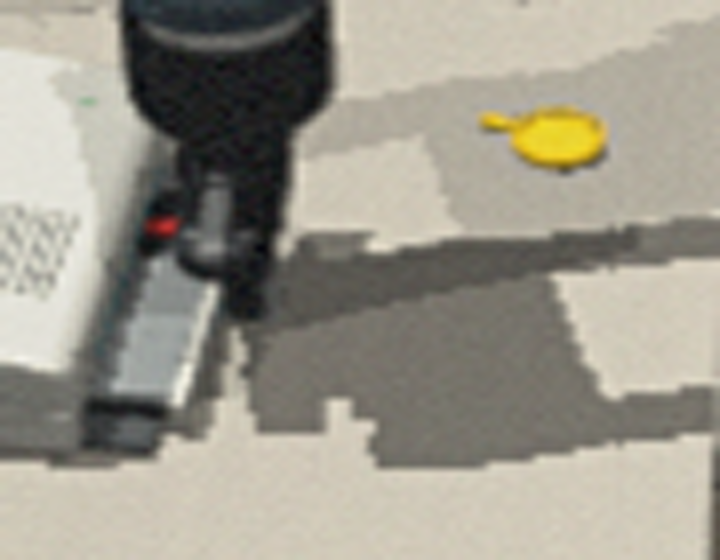

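Force rose to 16 N at TCP x of 0.598, likely the end stop. I'll back off and measure how far the panel stands out.

```bash
python3 -m pendant '[[[0.04,0,0,0,0,0],[0.15,0,0,0,0,0],[0.2,0,0,0,0,0],[0,0,-0.25,0,0,0],[0,0,-0.25,0,0,0],[0,0,0,0,0,0]]]'
python3 - <<'E'
from m import *
p,R,o=pose(); print(p,o["wrist_force"])
c=cam("side"); cv2.imwrite("pics/s25.png",cv2.resize(c["pixels"][205:285,270:360],None,fx=8,fy=7,interpolation=cv2.INTER_CUBIC))
c=cam("wrist"); cv2.imwrite("pics/w25.png",c["pixels"])
c=cam("scene"); cv2.imwrite("pics/c25.png",cv2.resize(c["pixels"][160:250,210:310],None,fx=7,fy=6.5,interpolation=cv2.INTER_CUBIC))
E
```

```text
time_s: 26.65
eef_pos: [0.5204, 0.3341, 0.078]
eef_rot: [-0.003, 0.009, 1.0, -0.004]
wrist_force: [-0.1, -0.3, -0.2]
opening: 0.001
[0.52038993 0.3340773  0.07798353] [-0.11943539 -0.31940487 -0.20201922]
```

View pics/s25.png

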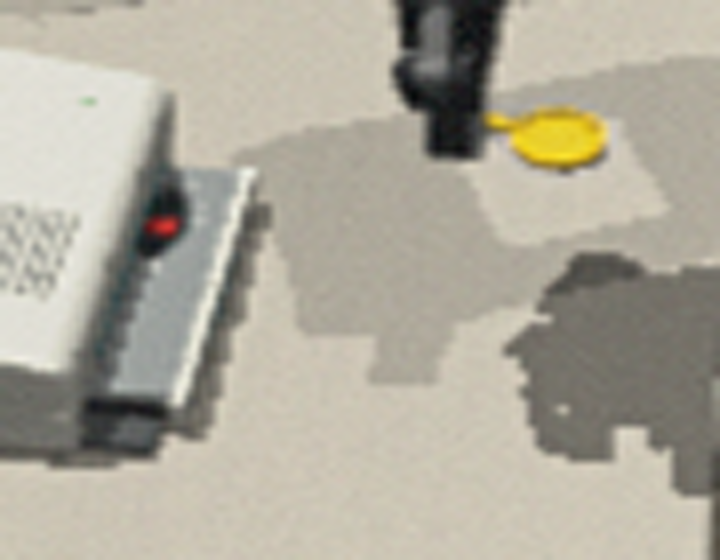

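View pics/c25.png

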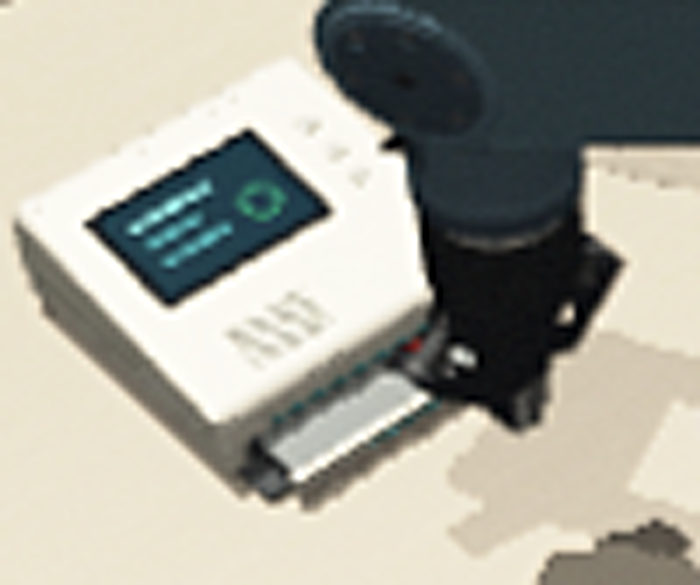

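View pics/w25.png

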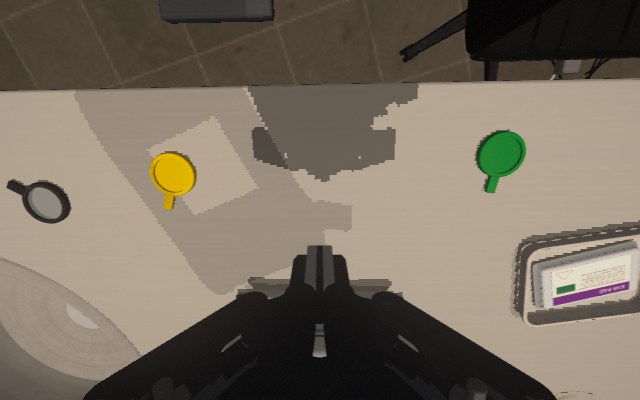

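```bash
python3 - <<'E'
from m import *
c=cam("side"); R=lambda a,b:ray(c,270+a/8,205+b/7,.024)
for n,a,b in (("near",(392,415),(180,403)),("far",(452,188),(255,170))): print(n,R(*a).round(4),R(*b).round(4),np.linalg.norm(R(*a)-R(*b)))
g=cv2.cvtColor(c["pixels"],cv2.COLOR_BGR2GRAY)
i0=cv2.imread("pics/side0.png"); h=lambda im:cv2.cvtColor(im,cv2.COLOR_BGR2GRAY)
for r in (238,245,252): print(r,h(i0)[r,285:335].tolist(),'\n',g[r,280:310].tolist())
E
```

```text
near [0.5342 0.4028 0.024 ] [0.6108 0.404  0.024 ] 0.07654393794396404
far [0.5269 0.2643 0.024 ] [0.6049 0.2602 0.024 ] 0.07808858092643134
238 [109, 85, 66, 84, 113, 154, 154, 152, 150, 153, 150, 153, 150, 155, 137, 72, 46, 58, 112, 162, 119, 104, 106, 108, 117, 102, 56, 46, 54, 50, 54, 53, 45, 63, 121, 168, 150, 150, 170, 205, 171, 87, 98, 134, 187, 192, 186, 190, 184, 186] 
 [224, 221, 212, 192, 162, 111, 91, 53, 35, 42, 54, 63, 79, 135, 161, 161, 155, 187, 228, 158, 96, 105, 140, 194, 190, 170, 166, 170, 170, 169]
245 [68, 89, 107, 152, 154, 149, 152, 154, 147, 153, 149, 152, 151, 148, 154, 153, 150, 151, 151, 153, 152, 154, 150, 154, 148, 153, 150, 150, 154, 145, 148, 158, 152, 154, 152, 149, 151, 181, 210, 110, 95, 135, 189, 192, 189, 188, 188, 189, 186, 189] 
 [209, 189, 153, 112, 90, 66, 89, 112, 153, 163, 159, 158, 160, 158, 156, 169, 204, 179, 93, 102, 114, 146, 196, 197, 194, 195, 191, 170, 170, 164]
252 [111, 154, 153, 151, 153, 153, 152, 152, 155, 148, 153, 156, 143, 102, 97, 126, 141, 146, 149, 148, 145, 139, 123, 101, 120, 158, 156, 155, 154, 151, 154, 152, 153, 151, 152, 168, 213, 202, 95, 99, 135, 192, 191, 190, 187, 189, 185, 187, 185, 193] 
 [150, 107, 92, 79, 92, 116, 161, 159, 160, 159, 156, 161, 156, 176, 226, 202, 98, 104, 135, 197, 200, 197, 194, 195, 199, 195, 201, 198, 169, 169]
```

```bash
python3 - <<'E'
from m import *
c=cam("side"); R=lambda a,b,z:ray(c,270+a/8,205+b/7,z)
print("front top edge z=.058",R(172,90,.058).round(4),R(72,362,.058).round(4))
print("front bottom z=0",R(78,452,0.0).round(4))
print("panel",R(255,170,.024).round(4),R(180,403,.024).round(4))
c=cam("scene"); S=lambda a,b,z:ray(c,210+a/7,160+b/6.5,z)
print("scene top",S(212,422,.058).round(4),"panel",S(296,480,.024).round(4),"bot",S(245,498,0).round(4))
E
python3 -m pendant '[[[0.25,0,-0.2,0,0,0],[0.25,0,-0.2,0,0,0],[0,-0.25,-0.2,0,0,0],[0,-0.25,0,0,0,0],[0,-0.25,0,0,0,0],[0,0,0,0,0,0]]]'
python3 - <<'E'
from m import *
c=cam("scene"); cv2.imwrite("pics/c26.png",cv2.resize(c["pixels"][185:255,235:305],None,fx=9,fy=8,interpolation=cv2.INTER_CUBIC))
E
```

```text
front top edge z=.058 [0.638  0.2481 0.058 ] [0.6451 0.4173 0.058 ]
front bottom z=0 [0.648  0.4128 0.    ]
panel [0.6049 0.2602 0.024 ] [0.6108 0.404  0.024 ]
scene top [0.6464 0.4244 0.058 ] panel [0.6086 0.4049 0.024 ] bot [0.6321 0.4221 0.    ]
time_s: 27.7
eef_pos: [0.4103, 0.1817, 0.1879]
eef_rot: [-0.016, 0.008, 1.0, -0.01]
wrist_force: [0.0, 1.7, -0.1]
opening: -0.003
```

View pics/c26.png

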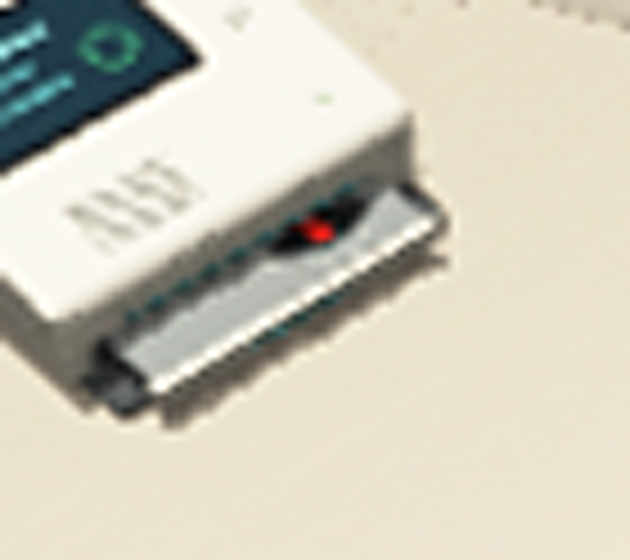

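The panel now stands 33–34 mm ahead of the housing face (35 mm expected at home). The tab lies in the fan and only its end shows. The arm is clear of everything, so I'm handing in.

```bash
python3 -m pendant '[[[0,0,0,0,0,0],[0,0,0,0,0,0],[0,0,0,0,0,0]]]' ; python3 -c "
from bench import ctrl
print(ctrl.hand_in())"
```

```text
time_s: 28.12
eef_pos: [0.4096, 0.185, 0.1864]
eef_rot: [-0.018, 0.006, 1.0, -0.01]
wrist_force: [0.9, -0.6, -0.2]
opening: 0.004
the job is handed in; nothing more can be done
None
```

I nudged the red lens across the deck with two slightly open fingertips until it dropped into the nest, then shut the fingers and pushed the tray home. I handed in at about 28 s; the hand-in gave no verdict.

**Lens:** It read about 1.5–2 mm off the nest's centre, inside the 3.5 mm limit. The tab was in the fan. The tips, about 1.5 mm above deck height, passed over the lens without moving it. I took that as seated; I had no direct measure of its tilt.

**Tray:** It moved about 77–78 mm by the side camera and stopped with wrist readings of about 16 N back and 12 N up. The panel then stood 33–34 mm ahead of the housing against 35 mm expected, which agrees with home to within camera error. Only the end of the tab showed at the slot.

**Disagreements:**
- **Fingertip height:** The real tips were about 31 mm above the reported TCP, so I worked from a light touch on the deck (4 N reading). That touch may have slid the tray by up to 1 mm.
- **Lens x position:** The cameras also differed by about 6 mm on the lens's x position, so I used the wrist camera.

**Other things on the worktop:** I saw no contact with any of them, but did not measure their positions again at the end.

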